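# Tare the bowl on the kitchen scale and weigh the garlic

### The arm

A 6-joint arm with a two-finger parallel gripper is mounted at the origin on a cart in front of the work surface, level with it; the furniture and walls round the work are solid. World frame = base frame: x ahead of the robot, y to its left, z up, the work surface at z = 0. Lengths are in m, angles in rad, forces in N, time in s.
With the tool pointing down it reaches from about 0.35 to 0.975 m from the base axis. Payload 4.9 kg.
Tool frame: the origin (TCP) lies on the centre line of the jaws, within the pads' length; the fingertips stand ctrl.nose_length ahead of it and the grasp point (between the pads) lies 2 mm behind it (ctrl.nose_length is the distance from the TCP to the fingertips, in m); z points along the fingers, y is the direction in which the jaws open and shut (so a half turn about z gives the same grasp; the last joint's range is limited). The gripper opens to 85 mm and grips with 20 to 120 N. Pads are 22 mm wide; open, the fingers measure 114 mm over their backs; the gripper's body (76 mm by 85 mm) begins 54 mm behind the grasp point. The pads swing forward as they close: fully open they stand 13 mm farther back than shut.
Start: joints at [1.148, 0.053, 1.613, -0, 1.476, -0.119], TCP at [0.187, 0.596, 0.248] pointing down, gripper open.
Joint ranges: [-3.01, 3.01], [-1.01, 2.22], [0.06, 2.58], [-1.02, 4.17], [0.09, 2.62], [-3.14, 3.14]. Speed limits (rad/s): [2.57, 2.57, 3.14, 3.14, 3.14, 3.14].

### API

Orientations are given as a rotation vector (axis times angle).
In Python, from station import sensors, get_image, order, ctrl gives the robot as it stands.
- The arm moves only by the tool move_arm, never from a script. Its argument "increments" is a list of rows, each a list of 5 numbers: the shift along the tool's x, y, z in cm, then the turn about the tool's z in degrees, then the finger opening in cm, from 0 to 8.54. In form: [[dx, dy, dz, twist, gripper], ...]. A call has 1 to 5 rows; each row is the pose to reach, as a shift and turn from the pose commanded when the call began, along the tool's axes at that moment; what a row does not reach only later rows make up. A row lasts 1/8 s, in which the tool goes at most 62.5 mm and 10.7 degrees, less where a joint would pass 70% of its speed; a pose out of reach is approached as far as the arm can. A call with a gripper value outside its range is refused whole. The fingers move at their own pace and stop on an object; "newtons" is the grip in N (left out, the last holds). Time passes only in rows, so rows that repeat a pose let the fingers close. It gives the time, the measured TCP pose, the force and the opening at its end, in the units of the state.
- sensors.get_obs(): the state, without advancing time (a new reading comes with each control period).
- get_image(name): name is "scene" or "top" or "wrist"; returns a dict with "image" (480x640x3 uint8, red, green, blue), "K" (3x3 intrinsics, pixels), "D" ([k1, k2, p1, p2, k3] as OpenCV has them; the pictures are not rectified), "R" (3x3) and "t" (3): a world point X has camera coordinates R X + t. Camera axes: x right, y down, z forward; pixel columns grow to the right and rows downward; lengths in m; the calibration is good to about 2 mm. A picture is of the moment at which its call begins. There is no depth.
- order.finish_job(): hands the job in, once; it reports no verdict.
The state is a dict: "t": time; "q": joint angles; "dq": joint speeds; "effort": joint torques, N m; "tool_pos": TCP position; "tool_rot": TCP orientation; "contact_force": force on the tool from outside, world axes, zero at the start; "wrist_torque": the same for the moment, N m; "opening": finger opening in m.
Only numpy, scipy, OpenCV 4.12 (cv2) and the standard library are available. Lean on these libraries where they do the work, as an engineer would, in place of code of your own. Each camera call takes 0.05 s, during which the arm holds its last target.

### The job

Get the kitchen scale ready and weigh the garlic in the bowl: pull the scale's control panel out towards you by its front lip until the lock button pops up, and stand the empty bowl upright on the middle of the weighing platform. With the bowl standing there free and empty, press the tare key fully down and let it come up again, then set the head of garlic gently down in the bowl and let go, leaving the panel locked out. Handle everything gently, do not drag the scale along, and do not disturb the other things.

Things in the scene. Friction and masses are not known exactly. Their poses are not given: they have to be found in the camera images.
- scale: low grey kitchen scale, 150 mm deep (its x), 180 mm wide (its y), 52 mm high, 1.4 kg, standing loose on four rubber feet (it starts to slide on the worktop at 7 to 11 N of sideways pull); origin at the centre of its underside, z up, its front (where the panel comes out) faces its own -x
- platform (a point): centre of the top of the scale's flat steel weighing platform (154 mm along the scale's x by 184 mm along its y, 52 mm above the worktop); axes as the scale's
- panel (a joint): travel of the 126 mm wide control panel out of the scale's front, along the scale's -x: starts at 0 to 12 mm and comes out 40 to 80 mm, to an end stop that must be felt or seen; about 2 N of friction. From the front backwards it has a pull lip, a tray floor 13 mm above the worktop (34 mm gap from lip to housing when shut), a 30 degree slope with display and tare key, and a flat deck with the lock button, these last hidden while it is in
- lip (a point): middle of the top edge of the panel's upright pull lip (10 mm thick along the scale's x, 126 mm wide along its y, 27 mm tall above the tray floor, top 40 mm above the worktop); moves with the panel; axes as the scale's
- lock (a joint): height by which the panel's spring lock button (12 x 22 mm, on the flat deck behind the slope, 30 mm behind the tare key) has come up: held down near 0 to 2.5 mm by the housing while the panel is in, springs up to 6 mm when the panel is pulled right out, 2 to 6 mm short of its end stop; then the panel can not slide back
- tare (a joint): how far the tare key is pressed in: 0 released, 4 mm fully down; it is sprung (about 3 N to start, 6 N fully down) and moves at a right angle to the 30 degree slope, that is downwards and towards the scale's +x
- tare_face (a point): centre of the top face of the tare key, a black rectangular key 34 mm wide (scale's y) by 24 mm up the slope, standing 6 mm proud of the slope, on the right-hand (-y) half of the panel; axes as the scale's (z is up, not along the slope); moves with the panel and the key
- bowl_rim (a point): centre of the mouth of the empty white stoneware bowl, level with its rim: rim 156 mm across outside, 68 mm high, wall 8 mm thick and nearly upright in its upper 25 mm, foot 92 mm across, inner floor 8 mm above its underside, 0.32 kg (the load may differ by a third); its z is up when it stands upright
- bowl: the same bowl; origin at the centre of its underside, z up
- garlic_mid (a point): centre of the head of garlic, a round bulb 60 x 57 mm and 58 mm tall (this point is 29 mm above its underside), about 0.04 kg
- garlic: the same head of garlic; origin at the centre of its underside
- spice_jar_mid (a point): bystander: glass spice jar with a pale lid, 44 mm across, 109 mm tall; point on its axis 50 mm up
- glass_mid (a point): bystander: clear drinking glass, 81 mm across, 91 mm tall; point on its axis half-way up
- shaker_mid (a point): bystander: salt shaker, 44 mm across, 90 mm tall; point on its axis half-way up
- pickles_mid (a point): bystander: large jar of pickled vegetables with a black lid, 96 mm across, 147 mm tall; point on its axis 70 mm up
Not all that is in view belongs to the job. Of the things like the garlic, leave any that is blue or orange; of the rest the smaller one is meant.

How it is judged:
By the outcome, as a careful person would: the job done as asked, in the order asked, and still so for the second after the job is handed in, with the robot touching nothing.
It also fails if it takes over 72 s, if anything falls off the work surface, if the arm or the gripper's body presses on something with over 40 N, if the wrist force passes 120 N, or if a joint passes its speed limit or range.

## Working session

There is one attempt and no reset: what is moved stays moved. The work goes in short steps, Python scripts to look and compute and a tool call to move; the robot and the scene stay as the last step left them, time stands still between calls to the robot, and variables do not carry over. Pictures are saved under pics/ and viewed, and the job is handed in when it is done.

Besides the shell and the picture viewer there is one more tool, called after "Request:" by a JSON object that holds its "op" and its "data". move_arm: Moves the arm, as the interface text tells. Its arguments: {"type":"object","properties":{"increments":{"type":"array"},"newtons":{"type":"number"}},"required":["increments"]}

```bash
mkdir -p pics; ls; python3 - <<'E'
from station import sensors, get_image, order, ctrl
import cv2
print(sensors.get_obs(), ctrl.nose_length)
for n in ("scene","top","wrist"):
    d=get_image(n); cv2.imwrite(f"pics/{n}0.png",d["image"][:,:,::-1])
    print(n,d["K"],d["D"],d["R"],d["t"])
E
```

```text
pics
{'t': 0.0, 'q': array([ 1.14802074e+00,  5.33887174e-02,  1.61427559e+00, -2.81440831e-05,
        1.47603284e+00, -1.18981448e-01]), 'dq': array([ 0.00029792, -0.00216312,  0.00063708,  0.00087015, -0.00077089,
       -0.00069678]), 'effort': array([ 5.89436549e-04, -3.93676078e+01, -3.70179963e+01, -2.72645548e-05,
        6.91347013e-03, -1.69813842e-05]), 'tool_pos': array([0.18671609, 0.59583988, 0.24705425]), 'tool_rot': array([-0.47528023, -3.10488883,  0.00319641]), 'contact_force': array([ 1.17140015, -2.02602706, -0.55529724]), 'wrist_torque': array([0.02901548, 0.04056039, 0.06385241]), 'opening': 0.08542175674474423} 0.017
scene [[551.21488968   0.         318.37027335]
 [  0.         551.21488968 237.71749417]
 [  0.           0.           1.        ]] [0.03785893 0.         0.         0.         0.        ] [[ 0.6490847  -0.7604452  -0.02030124]
 [-0.32469463 -0.25281464 -0.9114045 ]
 [ 0.68794073  0.59817042 -0.41101059]] [-0.33849938  0.2260736   1.01358511]
top [[495.63277416   0.         313.26755335]
 [  0.         495.63277416 242.11854519]
 [  0.           0.           1.        ]] [-0.0614168  0.         0.         0.         0.       ] [[-0.02612029 -0.99965578  0.00246081]
 [-0.99842163  0.02596545 -0.04979997]
 [ 0.04971893 -0.00375772 -0.99875618]] [-0.00709466  0.4832541   1.18352732]
wrist [[400.94675147   0.         330.04766515]
 [  0.         400.94675147 241.97241823]
 [  0.           0.           1.        ]] [-0.02539677  0.          0.          0.          0.        ] [[ 0.29877254  0.95432184 -0.00219197]
 [ 0.92120642 -0.28780363  0.26181635]
 [ 0.24922621 -0.08024279 -0.96511522]] [-0.62417256 -0.03516182  0.37840848]
```

View pics/scene0.png

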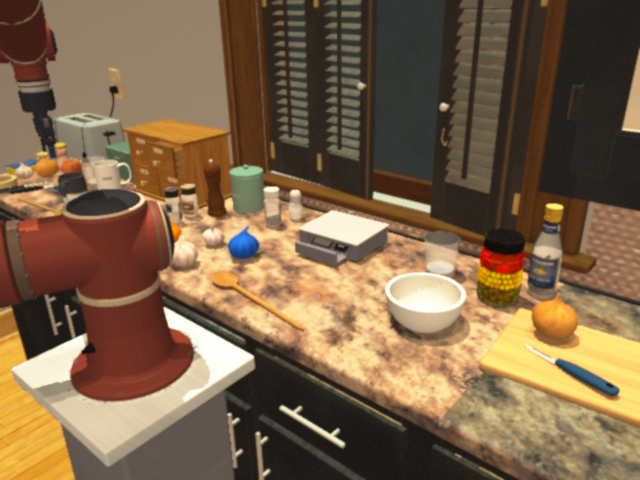

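View pics/top0.png

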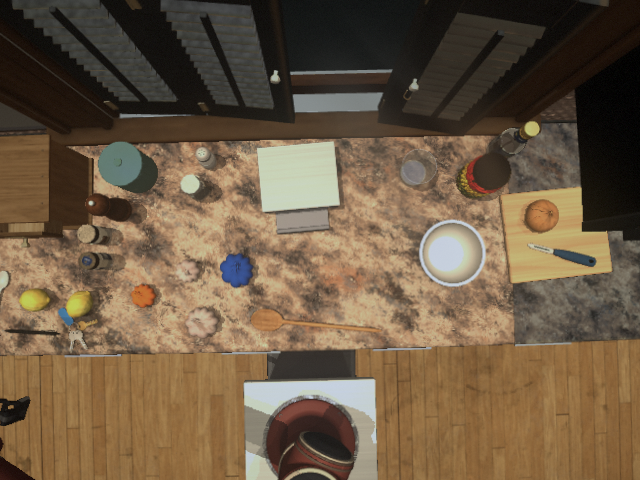

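View pics/wrist0.png

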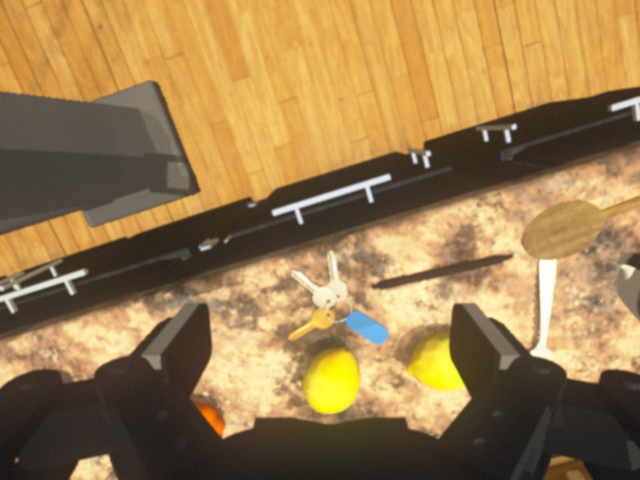

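```bash
cat > h.py <<'E'
import numpy as np, cv2
from station import sensors, get_image, order, ctrl
from scipy.spatial.transform import Rotation as Ro
def bp(d,uv,z):
    uv=np.array(uv,float).reshape(-1,1,2)
    n=cv2.undistortPoints(uv,d["K"],d["D"]).reshape(-1,2)
    R,t=d["R"],d["t"]; c=-R.T@t
    r=np.c_[n,np.ones(len(n))]@R
    s=(z-c[2])/r[:,2]
    return c+r*s[:,None]
def pj(d,X):
    return cv2.projectPoints(np.array(X,float).reshape(-1,3),cv2.Rodrigues(d["R"])[0],d["t"],d["K"],d["D"])[0].reshape(-1,2)
def crop(d,x0,y0,w,h,f,name):
    im=d["image"][y0:y0+h,x0:x0+w,::-1]
    cv2.imwrite("pics/"+name,cv2.resize(im,None,fx=f,fy=f,interpolation=cv2.INTER_CUBIC))
E
python3 - <<'E'
from h import *
d=get_image("top")
crop(d,240,130,120,110,6,"c_scale.png")
crop(d,120,240,150,110,5,"c_garlic.png")
crop(d,380,130,140,170,3.5,"c_bowl.png")
d=get_image("scene")
crop(d,150,160,250,130,3.2,"c_s.png")
E
```

```text
(no output)
```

View pics/c_scale.png

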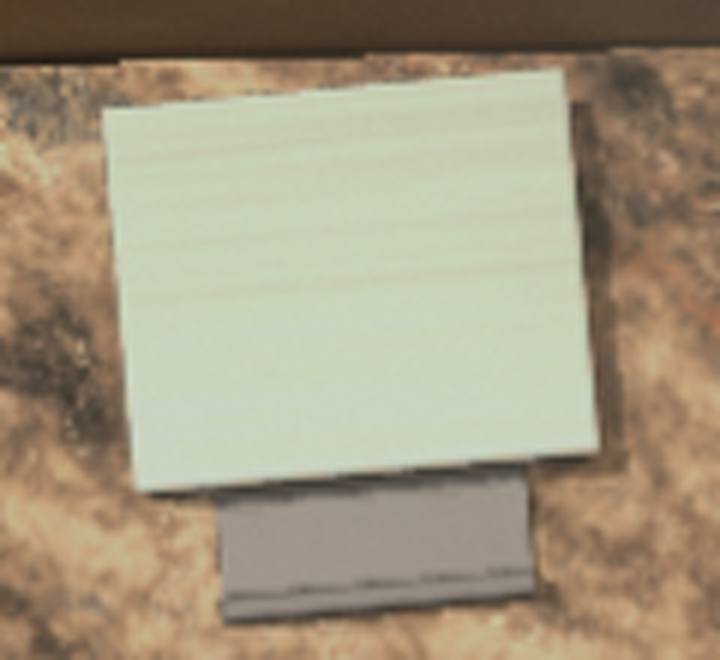

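View pics/c_garlic.png

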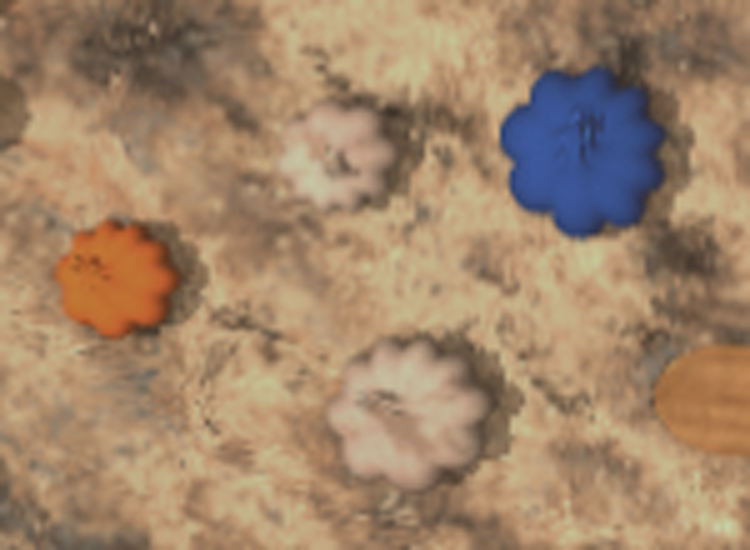

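View pics/c_bowl.png

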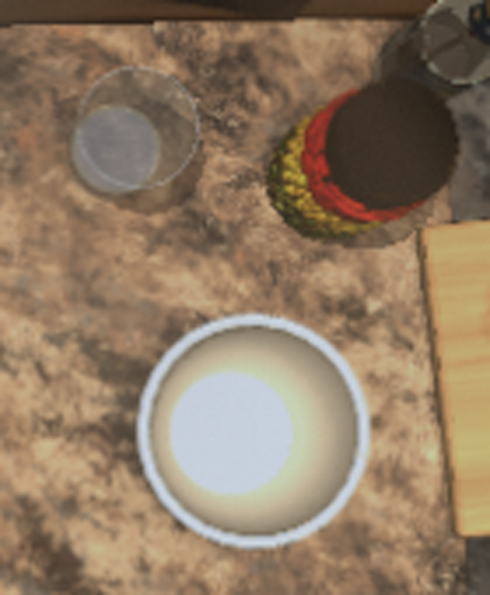

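View pics/c_s.png

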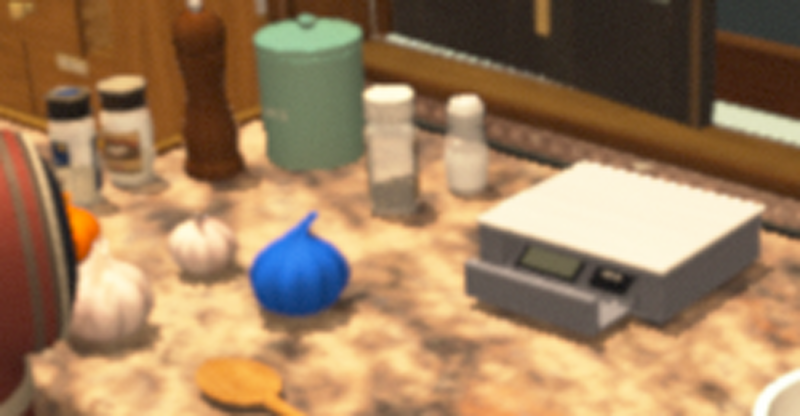

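```bash
python3 - <<'E'
from h import *
np.set_printoptions(precision=4,suppress=True)
o=sensors.get_obs(); print(o['t']); print(Ro.from_rotvec(o['tool_rot']).as_matrix())
d=get_image("top")
c=np.array([[105,110],[562,70],[598,453],[137,491]])/6+[240,130]
P=bp(d,c,0.052); print("plat\n",P, P.mean(0)); 
for i in range(4): print(np.linalg.norm(P[i]-P[(i+1)%4]))
f=(P[0]+P[1]-P[2]-P[3]); l=(P[0]+P[3]-P[1]-P[2])
print("yaw", np.arctan2(f[1],f[0]), np.arctan2(l[1],l[0])-np.pi/2)
# lip: outer edge top, inner
e=np.array([[222,618],[535,592],[225,597],[533,572]])/6+[240,130]
L=bp(d,e,0.040); print("lip\n",L, np.linalg.norm(L[0]-L[1]))
# bowl
g=np.array([[254,314],[254,550],[138,432],[369,432]])/3.5+[380,130]
B=bp(d,g,0.068); print("bowl\n",B,B.mean(0))
for nm,pt in dict(g=[[282,155],[396,155],[338,98],[338,212]],G=[[328,412],[490,412],[408,335],[408,490]]).items():
    q=bp(d,np.array(pt)/5+[120,240],0.029); print(nm,q,q.mean(0))
# bystanders tops
print("glass", bp(d,np.array([[138,128]])/3.5+[380,130],0.091), "pick",bp(d,np.array([[392,147]])/3.5+[380,130],0.147))
s=get_image("scene")
print("garlic scene", bp(s,[[205/3.2+150,248/3.2+160]],0.029))
print("lip scene", bp(s,np.array([[466,264],[600,304],[597,330]])/3.2+[150,160],0.040))
E
```

```text
0.25
[[-0.9542  0.2991 -0.0004]
 [ 0.2991  0.9542 -0.0009]
 [ 0.0001 -0.001  -1.    ]]
plat
 [[ 0.7059  0.1063  0.052 ]
 [ 0.7171 -0.0739  0.052 ]
 [ 0.5651 -0.0836  0.052 ]
 [ 0.5549  0.0966  0.052 ]] [0.6358 0.0113 0.052 ]
0.18050841474778137
0.15230415060673683
0.18045608499403465
0.15127968207380987
yaw 0.0637240510498737 0.059479239574660836
lip
 [[ 0.5053  0.0654  0.04  ]
 [ 0.5123 -0.0579  0.04  ]
 [ 0.5135  0.064   0.04  ]
 [ 0.5202 -0.0573  0.04  ]] 0.12347035448448972
bowl
 [[ 0.5237 -0.3436  0.068 ]
 [ 0.368  -0.3374  0.068 ]
 [ 0.4477 -0.2633  0.068 ]
 [ 0.4435 -0.4174  0.068 ]] [ 0.4457 -0.3404  0.068 ]
g [[0.4217 0.308  0.029 ]
 [0.4204 0.2533 0.029 ]
 [0.4482 0.2807 0.029 ]
 [0.394  0.2815 0.029 ]] [0.4211 0.2809 0.029 ]
G [[0.2994 0.288  0.029 ]
 [0.2977 0.2108 0.029 ]
 [0.335  0.2491 0.029 ]
 [0.2618 0.2505 0.029 ]] [0.2985 0.2496 0.029 ]
glass [[ 0.6452 -0.266   0.091 ]] pick [[ 0.6189 -0.4122  0.147 ]]
garlic scene [[0.4113 0.2636 0.029 ]]
lip scene [[ 0.5025  0.0574  0.04  ]
 [ 0.5116 -0.0692  0.04  ]
 [ 0.4771 -0.0941  0.04  ]]
```

```bash
cat >> h.py <<'E'
def to(x,y,z,yaw_y=None):
    """print shift (cm, tool axes) and twist (deg) to target; yaw_y = world heading (deg) of tool y"""
    o=sensors.get_obs(); R=Ro.from_rotvec(o['tool_rot']).as_matrix()
    s=R.T@(np.array([x,y,z])-o['tool_pos'])*100
    tw=0
    if yaw_y is not None:
        cur=np.degrees(np.arctan2(R[1,1],R[0,1])); tw=-((yaw_y-cur+180)%360-180)
    print("shift",s.round(2),"twist",round(tw,1),"pos",o['tool_pos'].round(4),"t",o['t'])
    return s,tw
E
python3 - <<'E'
from h import *
d=get_image("wrist"); o=sensors.get_obs(); R=Ro.from_rotvec(o['tool_rot']).as_matrix()
print(R.T@(-d['R'].T@d['t']-o['tool_pos']))
to(.513,.0035,.12,3.5)
E
```

```text
[ 0.06535456  0.0002473  -0.12578723]
shift [-48.85 -46.8   12.82] twist 69.1 pos [0.1869 0.5963 0.2481] t 0.4
```

Request:
{"op": "move_arm", "data": {"increments": [[-5,-4.8,1,9,3.6],[-9,-8.6,2,18,3.6],[-13,-12.4,3,27,3.6],[-17,-16.2,4,36,3.6],[-21,-20,5,45,3.6]], "newtons": 30}}

```text
t: 1.02
tool_pos: [0.3282, 0.3412, 0.1983]
tool_rot: [1.634, 2.683, 0.001]
contact_force: [1.1, 0.0, 0.3]
opening: 0.0357
```

```bash
python3 - <<'E'
from h import *
to(.513,.0035,.12,3.5)
E
```

```text
shift [-38.49   0.92   7.83] twist 23.8 pos [0.3282 0.3412 0.1983] t 1.025
```

Request:
{"op": "move_arm", "data": {"increments": [[-6,0,1,6,3.6],[-12,0,2,12,3.6],[-18,0.3,3,18,3.6],[-24,0.6,3.5,24,3.6],[-30,0.9,4,24,3.6]]}}

```text
t: 1.65
tool_pos: [0.4753, 0.0791, 0.1585]
tool_rot: [2.151, 2.289, 0.002]
contact_force: [0.7, -0.4, -0.2]
opening: 0.0361
```

```bash
python3 - <<'E'
from h import *
to(.513,.0035,.12,3.5)
E
```

```text
shift [-7.78  3.29  3.86] twist 0.0 pos [0.4753 0.0791 0.1585] t 1.65
```

Request:
{"op": "move_arm", "data": {"increments": [[-4,1.8,2,0,3.6],[-7.8,3.3,3.5,0,3.6],[-7.8,3.3,3.9,0,3.6],[-7.8,3.3,3.9,0,3.6]]}}

```text
t: 2.15
tool_pos: [0.5119, 0.0056, 0.119]
tool_rot: [-2.15, -2.289, 0.0]
contact_force: [-0.2, -0.2, 0.5]
opening: 0.0358
```

```bash
python3 - <<'E'
from h import *
to(.513,.0035,.037,3.5)
d=get_image("top"); crop(d,220,120,160,140,5,"c1.png")
d=get_image("wrist"); cv2.imwrite("pics/w1.png",d["image"][:,:,::-1])
E
```

```text
shift [-0.22  0.11  8.2 ] twist 0.1 pos [0.5119 0.0056 0.119 ] t 2.15
```

View pics/w1.png

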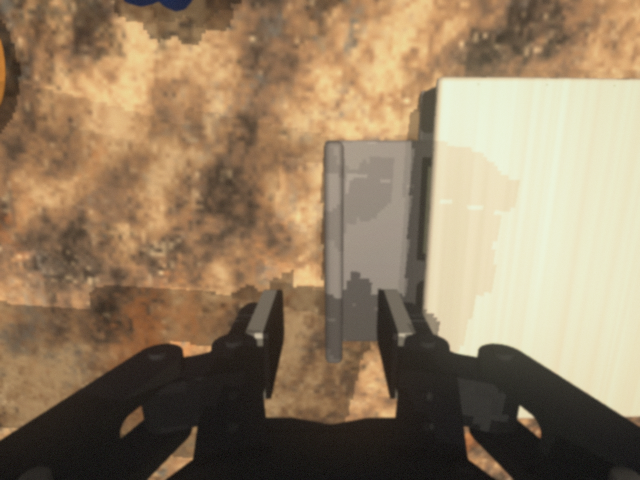

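```bash
python3 - <<'E'
from h import *
np.set_printoptions(precision=4,suppress=True)
d=get_image("wrist")
print(bp(d,[[325,142],[343,142],[327,362],[342,362]],.04))
print(bp(d,[[440,78],[427,300]],.052))
print(pj(d,[.513,.0035,.04]), pj(d,[.513,.0035,.02]))
E
```

```text
[[ 0.5067  0.0678  0.04  ]
 [ 0.5157  0.0684  0.04  ]
 [ 0.5154 -0.0557  0.04  ]
 [ 0.5241 -0.0551  0.04  ]]
[[ 0.5571  0.0997  0.052 ]
 [ 0.5649 -0.0084  0.052 ]]
[[329.3111 265.1186]] [[329.3902 254.2858]]
```

Request:
{"op": "move_arm", "data": {"increments": [[0,0.3,4,0,3.6],[0,0.3,7.5,0,3.6],[0,0.3,8.1,0,3.6],[0,0.3,8.1,0,2.2],[0,0.3,8.1,0,1.4]], "newtons": 25}}

```text
t: 2.92
tool_pos: [0.5162, 0.0055, 0.04]
tool_rot: [2.149, 2.289, 0.002]
contact_force: [-1.0, 0.5, -0.6]
opening: 0.0139
```

Request:
{"op": "move_arm", "data": {"increments": [[0,0,0,0,0.8],[0,0,0,0,0.6],[0,0,0,0,0.6],[0,0,0,0,0.6]]}}

```text
t: 3.42
tool_pos: [0.516, 0.0055, 0.04]
tool_rot: [2.15, 2.29, 0.002]
contact_force: [-4.0, 1.4, 6.2]
opening: 0.0092
```

Request:
{"op": "move_arm", "data": {"increments": [[0,-0.3,0,0,0.6],[0,-0.7,0,0,0.6],[0,-1.1,0,0,0.6],[0,-1.5,0,0,0.6],[0,-1.9,0,0,0.6]]}}

```text
t: 4.05
tool_pos: [0.4979, 0.0043, 0.0399]
tool_rot: [2.149, 2.288, 0.005]
contact_force: [4.0, 3.8, 5.8]
opening: 0.0094
```

Request:
{"op": "move_arm", "data": {"increments": [[0,-0.2,0,0,0.6],[0,-0.4,0,0,0.6],[0,-0.6,0,0,0.6],[0,-0.8,0,0,0.6]]}}

```text
t: 4.55
tool_pos: [0.4899, 0.0038, 0.0399]
tool_rot: [2.149, 2.288, 0.005]
contact_force: [3.0, 3.0, 5.6]
opening: 0.01
```

```bash
python3 - <<'E'
from h import *
o=sensors.get_obs(); print(o['contact_force'],o['tool_pos'])
d=get_image("top"); crop(d,220,120,160,140,5,"c2.png")
d=get_image("wrist"); cv2.imwrite("pics/w2.png",d["image"][:,:,::-1])
print(bp(get_image("top"),[[334,142]],.052))
E
```

```text
[2.97181737 3.01932188 5.61112151] [0.48989743 0.00375251 0.03990662]
[[ 0.71631162 -0.07466758  0.052     ]]
```

View pics/w2.png

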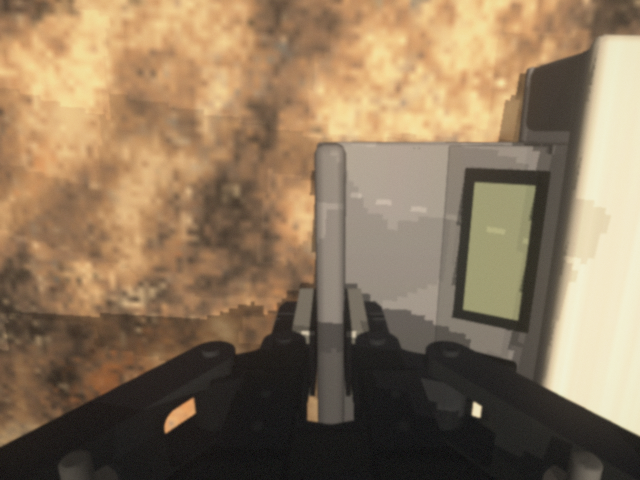

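View pics/c2.png

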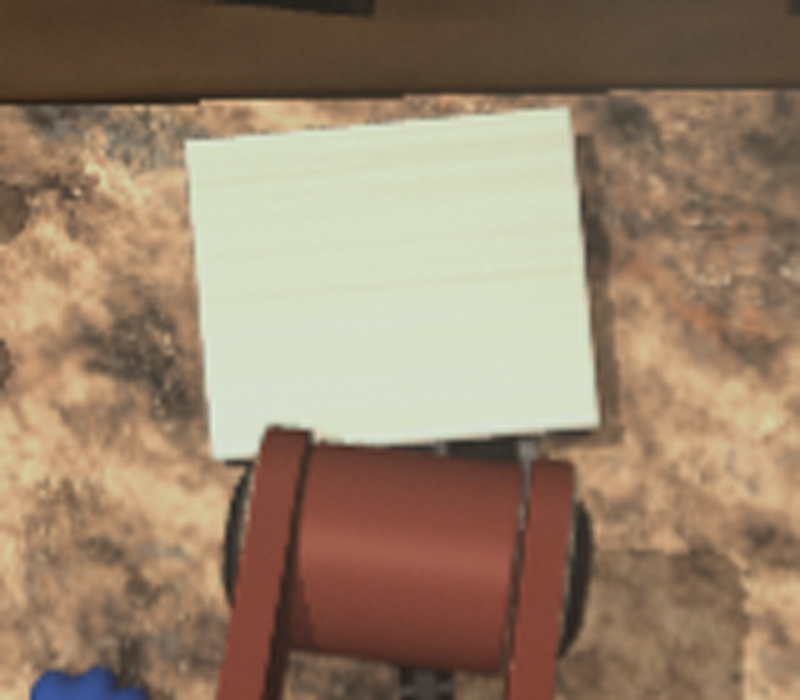

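Request:
{"op": "move_arm", "data": {"increments": [[0.03,-0.15,0,0,0.6],[0.05,-0.3,0,0,0.6],[0.06,-0.45,0,0,0.6],[0.07,-0.6,0,0,0.6],[0.08,-0.75,0,0,0.6]]}}

```text
t: 5.32
tool_pos: [0.4825, 0.0034, 0.0399]
tool_rot: [2.148, 2.287, 0.003]
contact_force: [4.0, 0.3, 5.5]
opening: 0.0093
```

Request:
{"op": "move_arm", "data": {"increments": [[0,-0.1,0,0,0.6],[0,-0.2,0,0,0.6],[0,-0.3,0,0,0.6],[0,-0.4,0,0,0.6]]}}

```text
t: 5.82
tool_pos: [0.4785, 0.0031, 0.0399]
tool_rot: [2.148, 2.287, 0.003]
contact_force: [3.1, -0.3, 5.7]
opening: 0.0096
```

```bash
python3 - <<'E'
from h import *
o=sensors.get_obs(); print(o['contact_force'],o['tool_pos'])
d=get_image("wrist"); cv2.imwrite("pics/w3.png",d["image"][:,:,::-1])
E
```

```text
[ 3.14784676 -0.25274088  5.73941328] [0.47848202 0.00306761 0.03989624]
```

View pics/w3.png

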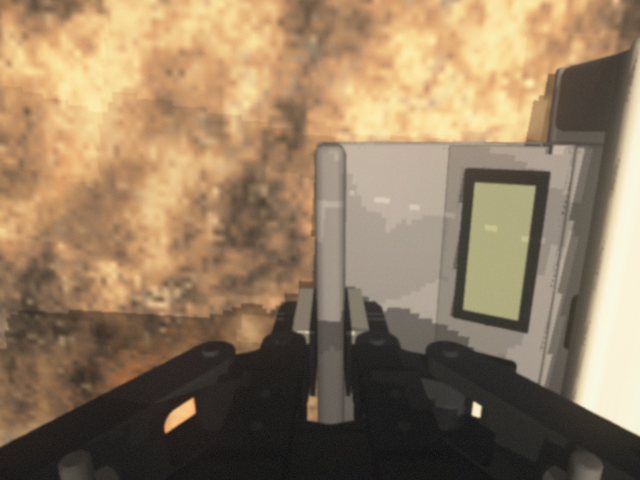

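Request:
{"op": "move_arm", "data": {"increments": [[0,-0.15,0,0,0.6],[0,-0.3,0,0,0.6],[0,-0.45,0,0,0.6],[0,-0.6,0,0,0.6]]}}

```text
t: 6.38
tool_pos: [0.4725, 0.0027, 0.0399]
tool_rot: [2.148, 2.287, 0.003]
contact_force: [3.1, -0.2, 5.3]
opening: 0.0094
```

Request:
{"op": "move_arm", "data": {"increments": [[0,-0.1,0,0,0.6],[0,-0.2,0,0,0.6],[0,-0.3,0,0,0.6],[0,-0.4,0,0,0.6]]}}

```text
t: 6.88
tool_pos: [0.4686, 0.0024, 0.0399]
tool_rot: [2.148, 2.287, 0.003]
contact_force: [3.5, 1.4, 5.0]
opening: 0.0094
```

```bash
python3 - <<'E'
from h import *
o=sensors.get_obs(); print(o['contact_force'],o['tool_pos'])
d=get_image("wrist"); cv2.imwrite("pics/w4.png",d["image"][:,:,::-1])
d=get_image("scene"); crop(d,280,190,130,90,6,"s4.png")
E
```

```text
[3.53924273 1.3671017  5.04216276] [0.46856028 0.00241248 0.03994618]
```

View pics/w4.png

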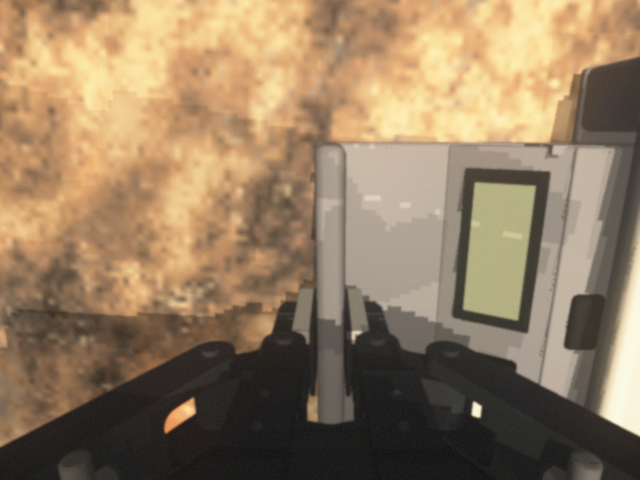

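View pics/s4.png

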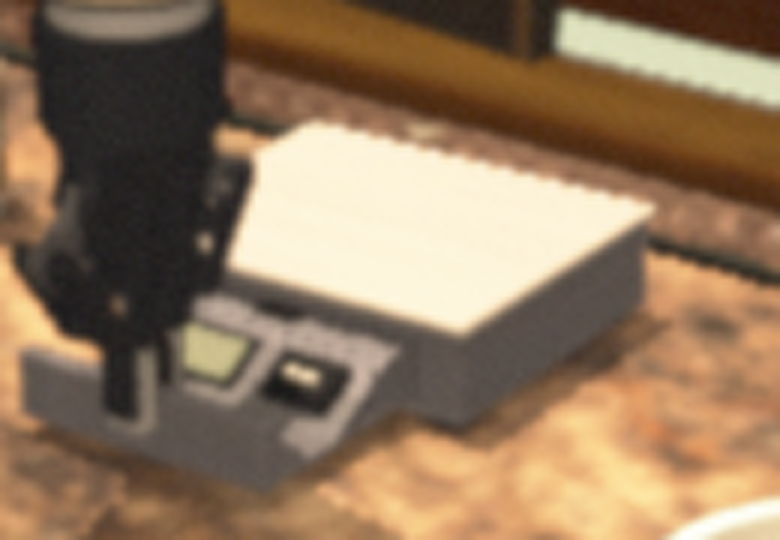

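Request:
{"op": "move_arm", "data": {"increments": [[0,-0.1,0,0,0.6],[0,-0.2,0,0,0.6],[0,-0.3,0,0,0.6],[0,-0.4,0,0,0.6]]}}

```text
t: 7.48
tool_pos: [0.4641, 0.0022, 0.0398]
tool_rot: [2.148, 2.288, 0.002]
contact_force: [2.1, -0.1, 7.4]
opening: 0.009
```

```bash
python3 - <<'E'
from h import *
o=sensors.get_obs(); print(o['contact_force'],o['tool_pos'])
d=get_image("wrist"); cv2.imwrite("pics/w5.png",d["image"][:,:,::-1])
E
```

```text
[ 2.10086688 -0.13375451  7.40455809] [0.46413991 0.00216042 0.03981087]
```

View pics/w5.png

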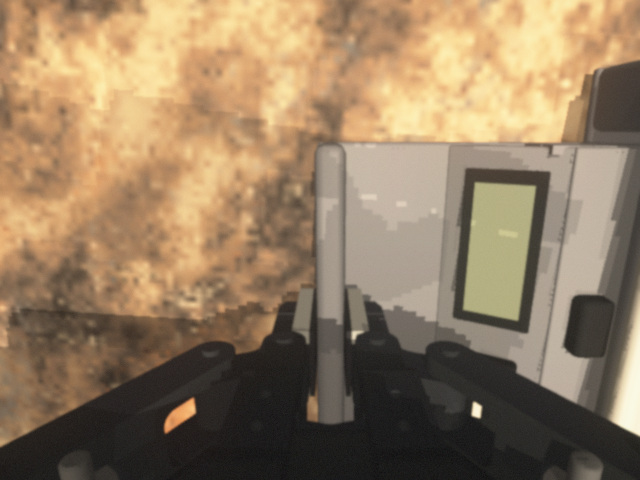

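Request:
{"op": "move_arm", "data": {"increments": [[0,0,0,0,2.2],[0,0,0,0,3.2],[0,0,0,0,3.2],[0,0,-3,0,3.2],[0,0,-8,0,3.2]]}}

```text
t: 8.15
tool_pos: [0.4605, 0.0032, 0.1166]
tool_rot: [-2.147, -2.286, 0.006]
contact_force: [0.5, -0.1, -0.4]
opening: 0.0317
```

```bash
python3 - <<'E'
from h import *
o=sensors.get_obs(); print(o['contact_force'],o['tool_pos'])
d=get_image("wrist"); cv2.imwrite("pics/w6.png",d["image"][:,:,::-1])
to(.372,-.3375,.15,0)
E
```

```text
[ 0.48762521 -0.08286172 -0.44364641] [0.46053387 0.00315964 0.11656932]
shift [-33.34 -11.49  -2.48] twist 3.6 pos [0.4659 0.0025 0.1255] t 8.2
```

View pics/w6.png

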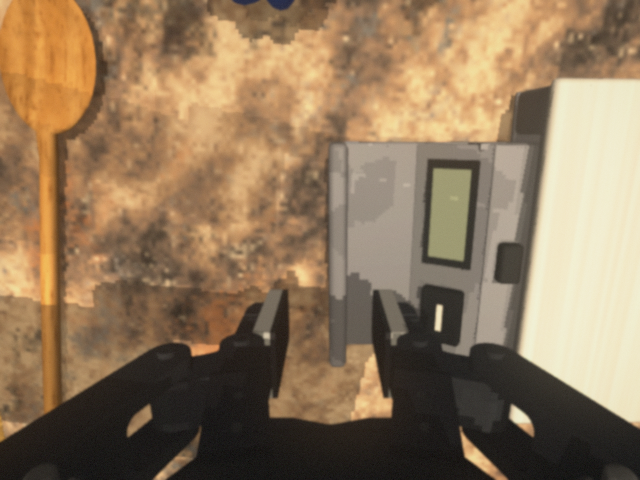

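Request:
{"op": "move_arm", "data": {"increments": [[-6,-2,-1,3.6,3.2],[-12,-4,-2,3.6,3.2],[-18,-6.2,-2.5,3.6,3.2],[-24,-8.3,-2.5,3.6,3.2],[-30,-10.4,-2.5,3.6,3.2]]}}

```text
t: 8.82
tool_pos: [0.3787, -0.2983, 0.1432]
tool_rot: [2.221, 2.221, 0.0]
contact_force: [1.4, -0.0, 0.7]
opening: 0.0321
```

```bash
python3 - <<'E'
from h import *
np.set_printoptions(precision=4,suppress=True)
to(.372,-.3395,.14,0)
d=get_image("wrist"); cv2.imwrite("pics/w7.png",d["image"][:,:,::-1])
d=get_image("top"); crop(d,210,120,160,140,5,"c7.png")
E
```

```text
shift [-4.12 -0.67  0.33] twist -0.0 pos [ 0.3787 -0.2983  0.1432] t 8.825
```

View pics/w7.png

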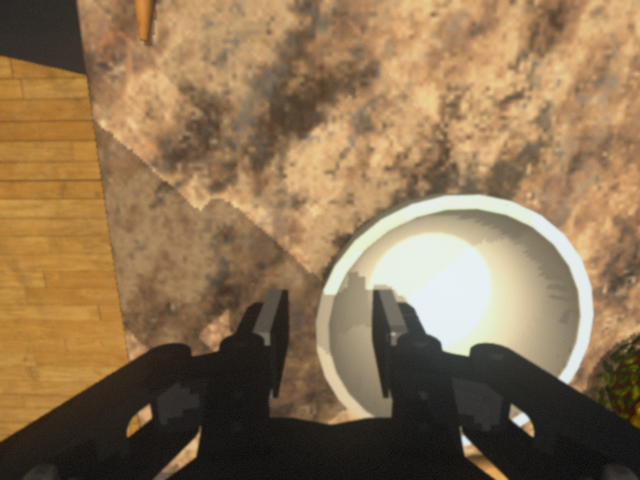

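View pics/c7.png

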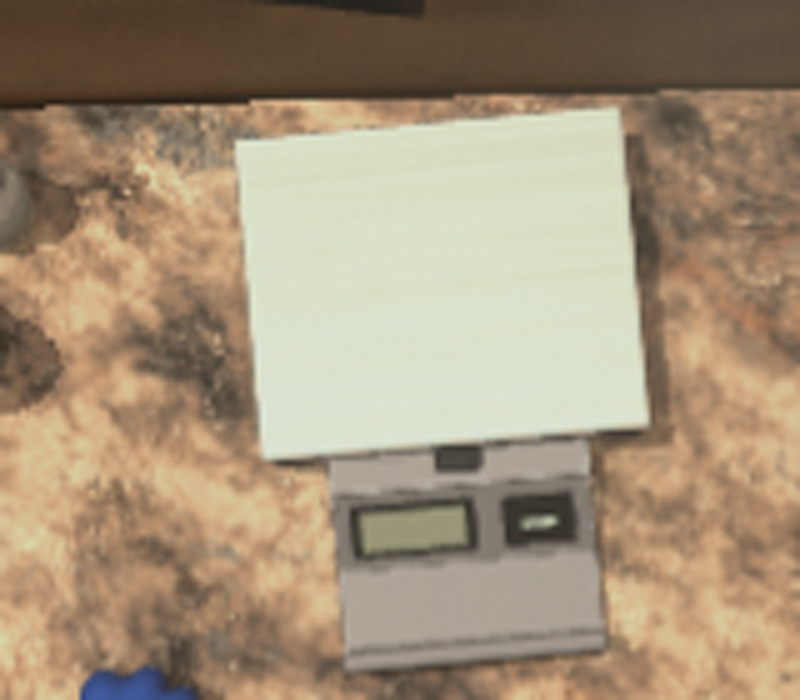

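Request:
{"op": "move_arm", "data": {"increments": [[-3,-0.5,0.3,0,3.2],[-4.1,-0.7,0.3,0,3.2],[-4.1,-0.7,0.3,0,3.2]]}}

```text
t: 9.3
tool_pos: [0.3727, -0.3372, 0.14]
tool_rot: [-2.221, -2.22, -0.001]
contact_force: [-0.7, -0.5, 0.3]
opening: 0.0322
```

```bash
python3 - <<'E'
from h import *
np.set_printoptions(precision=4,suppress=True)
d=get_image("wrist"); cv2.imwrite("pics/w8.png",d["image"][:,:,::-1])
to(.372,-.3395,.056,0)
im=d["image"].copy()[:,:,::-1].copy()
a=np.linspace(0,2*np.pi,60)
for r,c in((.078,(0,0,255)),(.070,(255,0,0))):
  for p in pj(d,np.c_[.4457+r*np.cos(a),-.3404+r*np.sin(a),np.full(60,.068)]): cv2.circle(im,tuple(int(v) for v in p),1,c,-1)
cv2.imwrite("pics/w8.png",im)
E
```

```text
shift [-0.28 -0.08  8.41] twist 0.0 pos [ 0.3728 -0.3367  0.1401] t 9.35
```

View pics/w8.png

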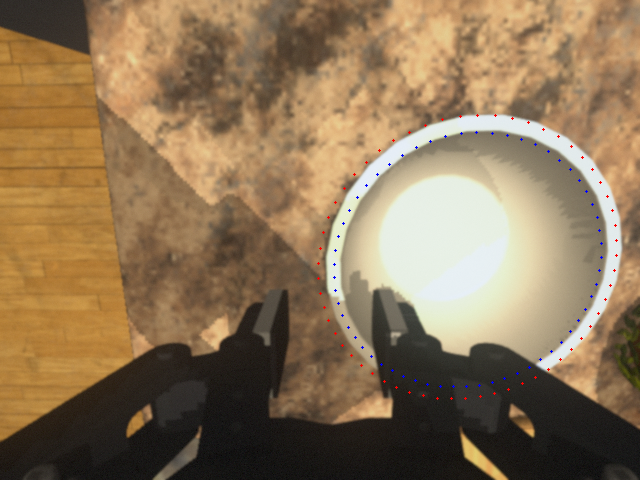

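Request:
{"op": "move_arm", "data": {"increments": [[-0.3,0.12,4,0,3.0],[-0.3,0.12,7,0,2.6],[-0.3,0.12,7.7,0,2.2],[-0.3,0.12,7.7,0,1.4],[-0.3,0.12,7.7,0,1.0]], "newtons": 60}}

```text
t: 9.98
tool_pos: [0.3748, -0.3411, 0.0649]
tool_rot: [2.219, 2.22, -0.0]
contact_force: [0.8, 0.7, 0.0]
opening: 0.01
```

Request:
{"op": "move_arm", "data": {"increments": [[0,0,0,0,0.8],[0,0,0,0,0.6],[0,0,0,0,0.4],[0,0,0,0,0.3],[0,0,0,0,0.3]]}}

```text
t: 10.6
tool_pos: [0.3752, -0.3418, 0.066]
tool_rot: [2.219, 2.218, 0.001]
contact_force: [-2.4, 1.6, 8.0]
opening: 0.0078
```

```bash
python3 - <<'E'
from h import *
d=get_image("wrist"); cv2.imwrite("pics/w9.png",d["image"][:,:,::-1])
to(.5617,.011,.2,0)
E
```

```text
shift [ 35.25  18.69 -13.43] twist -0.0 pos [ 0.3752 -0.3418  0.066 ] t 10.65
```

View pics/w9.png

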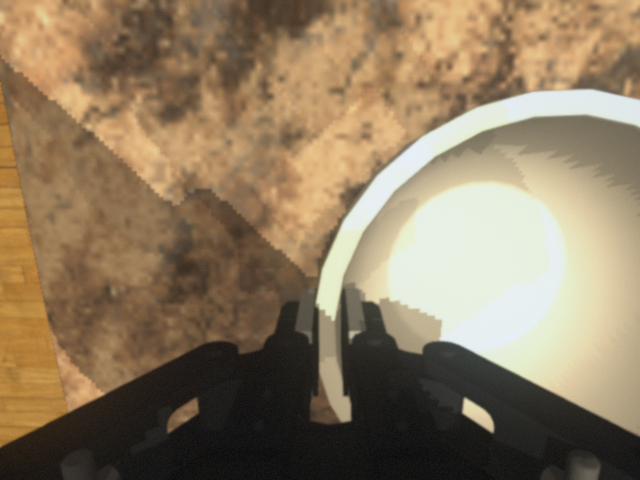

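Request:
{"op": "move_arm", "data": {"increments": [[0,0,-0.5,0,0.3],[0,0,-1.5,0,0.3],[0,0,-4,0,0.3],[0,0,-8,0,0.3],[0,0,-12,0,0.3]]}}

```text
t: 11.28
tool_pos: [0.3721, -0.3395, 0.1827]
tool_rot: [-2.218, -2.217, 0.003]
contact_force: [-0.1, 0.2, -2.5]
opening: 0.0067
```

```bash
python3 - <<'E'
from h import *
o=sensors.get_obs(); print(o['contact_force'],o['opening'])
d=get_image("wrist"); cv2.imwrite("pics/w10.png",d["image"][:,:,::-1])
d=get_image("scene"); crop(d,330,190,200,150,4,"s10.png")
to(.5617,.011,.2,0)
E
```

```text
[-0.08006914  0.1588997  -2.4961502 ] 0.006686356000754771
shift [35.33 18.7  -1.38] twist -0.0 pos [ 0.3747 -0.3424  0.188 ] t 11.375
```

View pics/w10.png

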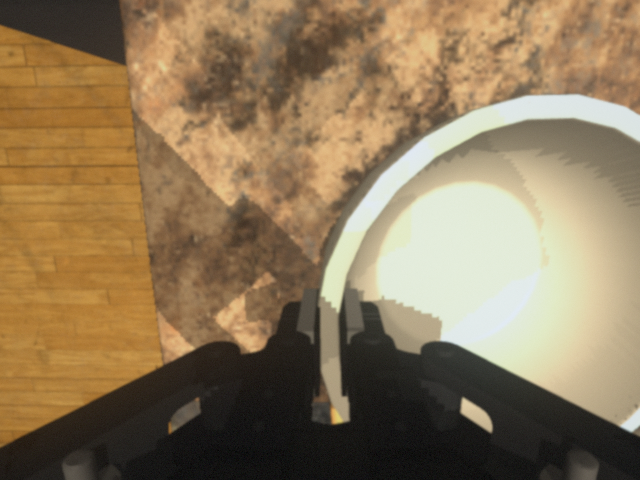

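View pics/s10.png

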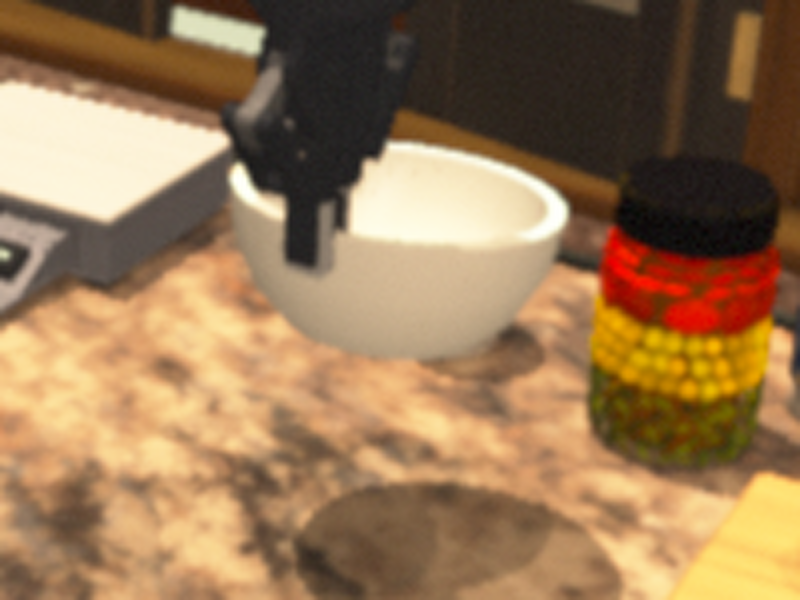

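```bash
python3 - <<'E'
from h import *
d=get_image("wrist");o=sensors.get_obs(); p=o['tool_pos']; print(p)
im=d["image"].copy()[:,:,::-1].copy()
a=np.linspace(0,2*np.pi,120)
for t,c in((0,(0,0,255)),(6,(255,0,0)),(12,(0,160,0))):
  X=np.c_[.074+.078*np.cos(a),.078*np.sin(a),np.zeros(120)]
  th=np.radians(t); x=X[:,0]*np.cos(th); z=-X[:,0]*np.sin(th)
  for q in pj(d,np.c_[p[0]+x,p[1]+X[:,1],p[2]+.004+z]):
    if np.abs(q).max()<2000: cv2.circle(im,tuple(int(v) for v in q),1,c,-1)
cv2.imwrite("pics/w11.png",im)
E
```

```text
[ 0.37379733 -0.3412539   0.18501606]
```

View pics/w11.png

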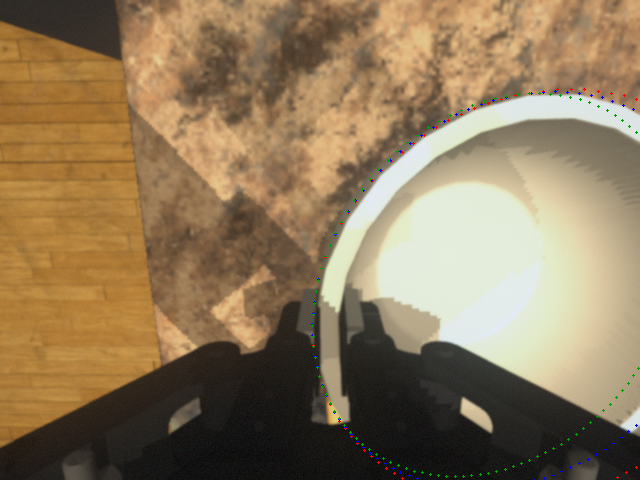

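Request:
{"op": "move_arm", "data": {"increments": [[1.5,0.8,-0.5,0,0.3],[4,2.1,-1,0,0.3],[7.5,4,-1.5,0,0.3],[11,5.9,-1.5,0,0.3],[14.5,7.7,-1.5,0,0.3]], "newtons": 80}}

```text
t: 12.05
tool_pos: [0.4501, -0.1927, 0.1957]
tool_rot: [-2.217, -2.218, 0.002]
contact_force: [0.0, -0.1, -2.9]
opening: 0.0061
```

Request:
{"op": "move_arm", "data": {"increments": [[3.5,1.9,0,0,0.3],[7,3.7,0,0,0.3],[10.5,5.6,0,0,0.3],[14,7.5,0,0,0.3],[17,9.1,0,0,0.3]]}}

```text
t: 12.68
tool_pos: [0.5405, -0.0228, 0.1955]
tool_rot: [-2.217, -2.219, 0.005]
contact_force: [-0.7, -0.3, -3.0]
opening: 0.0061
```

```bash
python3 - <<'E'
from h import *
to(.564,.013,.145,0)
E
```

```text
shift [3.57 2.38 5.04] twist 0.1 pos [ 0.5405 -0.0228  0.1955] t 12.675
```

Request:
{"op": "move_arm", "data": {"increments": [[1.5,1,1,0,0.3],[3,2,3,0,0.3],[3.6,2.2,4.5,0,0.3],[3.6,2.2,5,0,0.3],[3.6,2.2,5,0,0.3]]}}

```text
t: 13.3
tool_pos: [0.5632, 0.0099, 0.1476]
tool_rot: [-2.222, -2.22, 0.002]
contact_force: [-0.3, 0.5, -2.0]
opening: 0.0062
```

```bash
python3 - <<'E'
from h import *
to(.564,.013,.119,0)
d=get_image("scene"); crop(d,280,150,180,130,4.4,"s12.png")
d=get_image("top"); crop(d,220,120,160,140,5,"c12.png")
E
```

```text
shift [0.31 0.08 2.86] twist -0.0 pos [0.5632 0.0099 0.1476] t 13.3
```

View pics/s12.png

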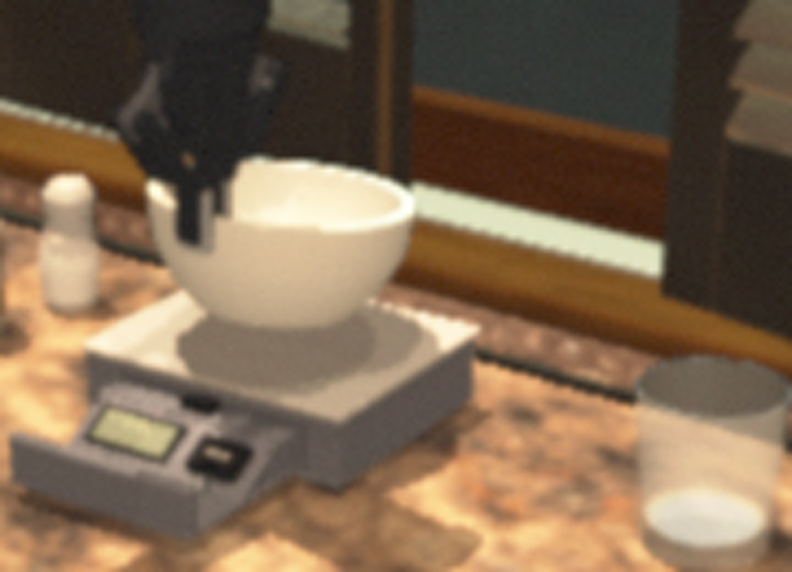

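View pics/c12.png

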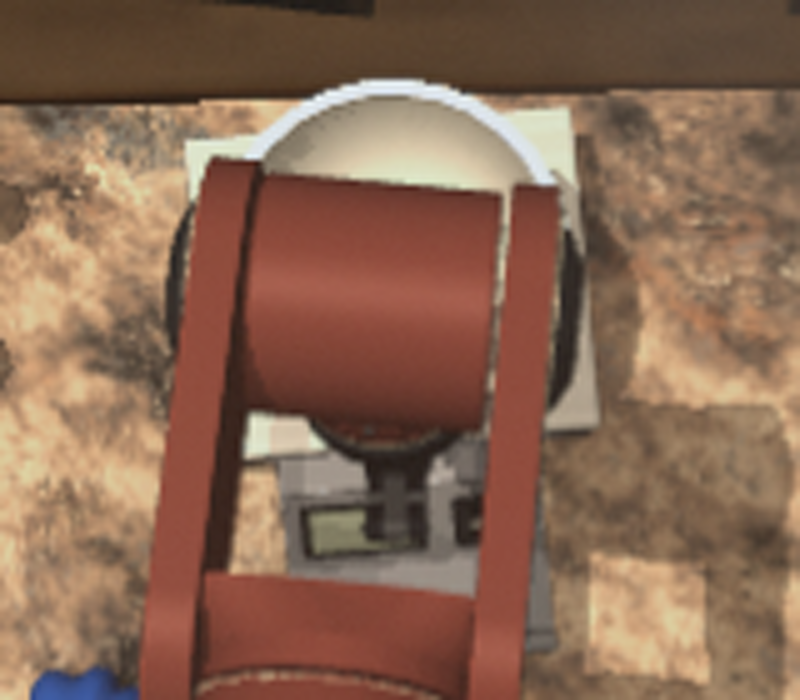

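Request:
{"op": "move_arm", "data": {"increments": [[0.2,0.05,0.6,0,0.3],[0.25,0.05,1.1,0,0.3],[0.25,0.05,1.5,0,0.3],[0.25,0.05,1.8,0,0.3]]}}

```text
t: 13.9
tool_pos: [0.5642, 0.013, 0.1299]
tool_rot: [-2.221, -2.221, 0.001]
contact_force: [-1.0, 0.5, -0.8]
opening: 0.006
```

Request:
{"op": "move_arm", "data": {"increments": [[0,0,0.25,0,0.3],[0,0,0.5,0,0.3],[0,0,0.7,0,0.3]]}}

```text
t: 14.28
tool_pos: [0.5656, 0.0128, 0.1261]
tool_rot: [2.22, 2.22, 0.003]
contact_force: [-8.1, -0.4, 12.5]
opening: 0.006
```

```bash
python3 - <<'E'
from h import *
to(.564,.013,.1175,0)
d=get_image("scene"); crop(d,280,150,180,130,4.4,"s13.png")
E
```

```text
shift [ 0.02 -0.17  0.86] twist 0.0 pos [0.5656 0.0128 0.1261] t 14.275
```

View pics/s13.png

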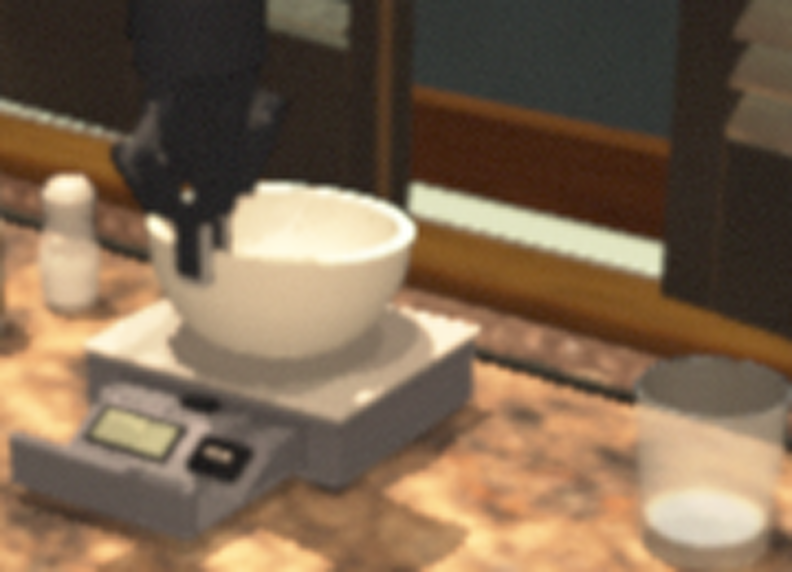

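Request:
{"op": "move_arm", "data": {"increments": [[0,0,-0.15,0,0.3],[0,0,-0.15,0,0.3]], "newtons": 25}}

```text
t: 14.58
tool_pos: [0.5661, 0.0129, 0.1269]
tool_rot: [2.219, 2.219, 0.005]
contact_force: [-1.9, 0.6, 5.5]
opening: 0.0061
```

Request:
{"op": "move_arm", "data": {"increments": [[0,0,0.15,0,0.3],[0,0,0.3,0,0.3]], "newtons": 20}}

```text
t: 14.82
tool_pos: [0.5651, 0.0128, 0.1245]
tool_rot: [2.221, 2.221, 0.001]
contact_force: [-10.1, 0.8, 15.1]
opening: 0.0061
```

Request:
{"op": "move_arm", "data": {"increments": [[0,-0.1,-0.3,0,0.3],[0,0,-0.8,0,0.3],[0,0.6,-1.4,0,0.3],[0,0.6,-1.4,0,0.3]], "newtons": 50}}

```text
t: 15.32
tool_pos: [0.5701, 0.013, 0.1351]
tool_rot: [-2.221, -2.22, 0.002]
contact_force: [0.1, -0.5, -3.3]
opening: 0.0063
```

```bash
python3 - <<'E'
from h import *
to(.571,.013,.1175,0)
d=get_image("wrist");o=sensors.get_obs(); p=o['tool_pos']
im=d["image"].copy()[:,:,::-1].copy()
a=np.linspace(0,2*np.pi,120)
for t,c in((0,(0,0,255)),(6,(255,0,0)),(12,(0,160,0))):
  X=np.c_[.074+.078*np.cos(a),.078*np.sin(a),np.zeros(120)]
  th=np.radians(t); x=X[:,0]*np.cos(th); z=-X[:,0]*np.sin(th)
  for q in pj(d,np.c_[p[0]+x,p[1]+X[:,1],p[2]+.004+z]):
    if np.abs(q).max()<2000: cv2.circle(im,tuple(int(v) for v in q),1,c,-1)
cv2.imwrite("pics/w14.png",im)
E
```

```text
shift [0.   0.09 1.76] twist -0.0 pos [0.5701 0.013  0.1351] t 15.325
```

View pics/w14.png

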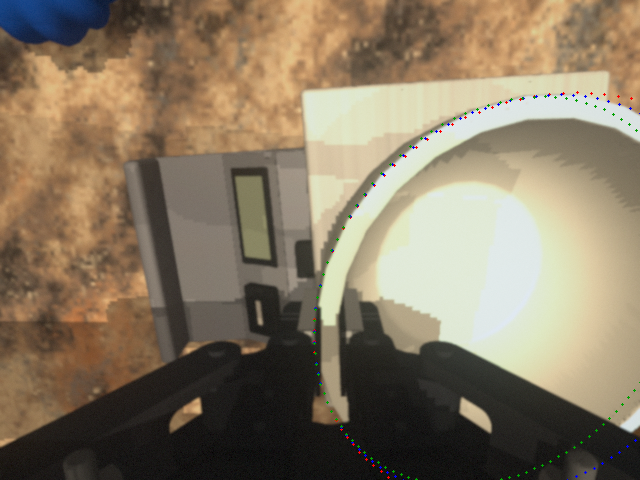

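```bash
python3 - <<'E'
from h import *
np.set_printoptions(precision=4,suppress=True)
d=get_image("wrist")
P=bp(d,[[304,91],[608,72]],.052); print(P, np.linalg.norm(P[0]-P[1]), np.degrees(np.arctan2(*(P[1]-P[0])[[1,0]])))
y=P[1]-P[0]; u=y/np.linalg.norm(y); v=np.array([u[1],-u[0],0])
print("centre", P.mean(0)+v*.092)
for z in (.02,.03,.035,.04): print(z,bp(d,[[262,310]],z), bp(get_image("top"),[[318,223.8]],z))
E
```

```text
[[0.5578 0.0994 0.052 ]
 [0.7068 0.1091 0.052 ]] 0.1493309865554374 3.7227175490598756
centre [0.6383 0.0124 0.052 ]
0.02 [[ 0.5261 -0.0323  0.02  ]] [[ 0.5262 -0.0322  0.02  ]]
0.03 [[ 0.5279 -0.0277  0.03  ]] [[ 0.5254 -0.032   0.03  ]]
0.035 [[ 0.5289 -0.0254  0.035 ]] [[ 0.5249 -0.0319  0.035 ]]
0.04 [[ 0.5298 -0.023   0.04  ]] [[ 0.5245 -0.0319  0.04  ]]
```

Request:
{"op": "move_arm", "data": {"increments": [[0,0.1,0.3,0,0.3],[0,0.1,0.55,0,0.3],[0,-0.1,0.85,0,0.3],[0,-0.3,1.15,0,0.3]], "newtons": 30}}

```text
t: 16.12
tool_pos: [0.5691, 0.0129, 0.1262]
tool_rot: [2.219, 2.219, 0.005]
contact_force: [-0.5, 0.4, 5.6]
opening: 0.0059
```

Request:
{"op": "move_arm", "data": {"increments": [[0,-0.2,0.3,0,0.3],[0,-0.35,0.5,0,0.3]]}}

```text
t: 16.38
tool_pos: [0.5673, 0.0128, 0.1233]
tool_rot: [2.216, 2.216, 0.01]
contact_force: [-0.6, 0.7, 10.6]
opening: 0.0062
```

Request:
{"op": "move_arm", "data": {"increments": [[0,-0.2,0.25,0,0.3],[0,-0.3,0.4,0,0.3]], "newtons": 20}}

```text
t: 16.62
tool_pos: [0.5658, 0.0127, 0.1206]
tool_rot: [2.214, 2.214, 0.015]
contact_force: [0.4, 0.9, 12.6]
opening: 0.0062
```

```bash
python3 - <<'E'
from h import *
print(sensors.get_obs()['contact_force'])
d=get_image("scene"); crop(d,280,150,180,130,4.4,"s15.png")
E
```

```text
[ 0.38051907  0.86397776 12.64891467]
```

View pics/s15.png

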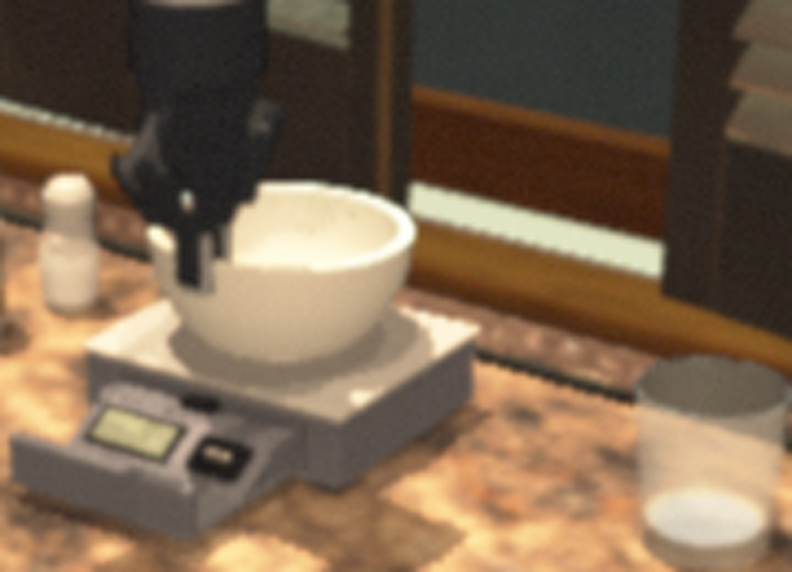

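Request:
{"op": "move_arm", "data": {"increments": [[0,-0.1,0.15,0,0.3],[0,-0.1,0.15,0,0.7],[0,-0.1,0.0,0,1.0],[0,-0.1,0.0,0,1.6],[0,-0.1,0.0,0,2.2]]}}

```text
t: 17.3
tool_pos: [0.559, 0.013, 0.1144]
tool_rot: [-2.22, -2.22, 0.002]
contact_force: [-0.0, 0.1, 0.2]
opening: 0.0219
```

```bash
python3 - <<'E'
from h import *
print(sensors.get_obs()['contact_force'])
d=get_image("scene"); crop(d,280,150,180,130,4.4,"s16.png")
d=get_image("wrist"); cv2.imwrite("pics/w16.png",d["image"][:,:,::-1])
E
```

```text
[-0.01380317  0.06949746  0.1728533 ]
```

View pics/s16.png

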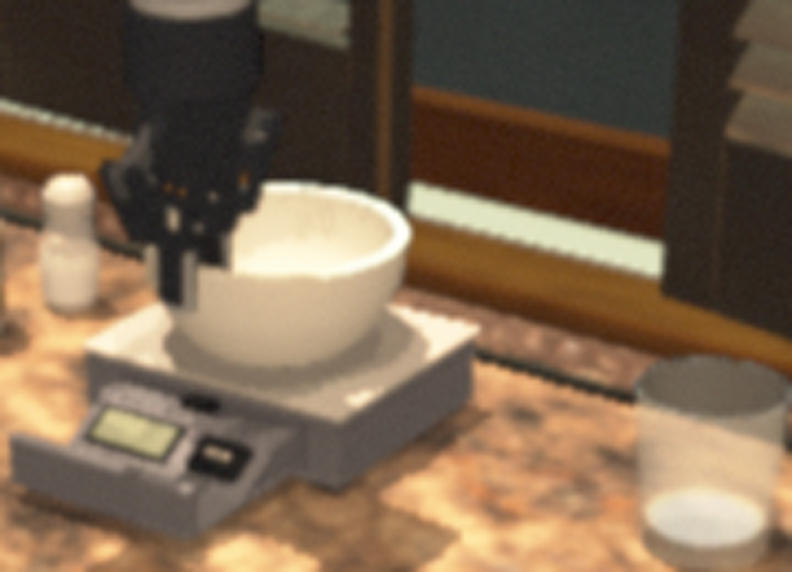

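View pics/w16.png

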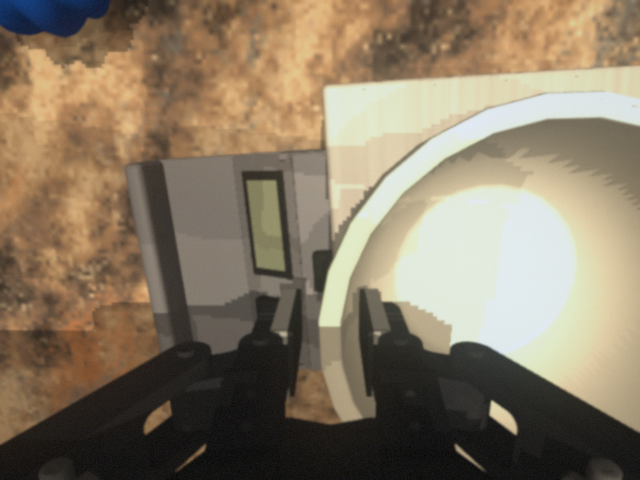

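Request:
{"op": "move_arm", "data": {"increments": [[0,0,-2,0,2.2],[0,0,-5,0,2.2],[-1,-2,-7,0,4],[-3,-6,-7,0,8.5],[-4.1,-9,-6,-3.7,8.5]]}}

```text
t: 18.02
tool_pos: [0.47, -0.0288, 0.178]
tool_rot: [2.144, 2.291, 0.003]
contact_force: [-0.2, -0.9, -0.1]
opening: 0.0744
```

Request:
{"op": "move_arm", "data": {"increments": [[0,0,0,0,8.5],[0,0,0,0,8.5]]}}

```text
t: 18.27
tool_pos: [0.4708, -0.0281, 0.1767]
tool_rot: [2.148, 2.29, 0.002]
contact_force: [-0.0, 0.6, 0.8]
opening: 0.0852
```

```bash
python3 - <<'E'
from h import *
to(.472,-.028,.10,3.7)
d=get_image("wrist"); cv2.imwrite("pics/w17.png",d["image"][:,:,::-1])
d=get_image("top"); crop(d,220,120,160,140,5,"c17.png")
np.savez("c17.npz",**{k:d[k] for k in "KDRt"})
E
```

```text
shift [0.   0.1  7.67] twist -0.0 pos [ 0.4708 -0.0281  0.1767] t 18.275
```

View pics/w17.png

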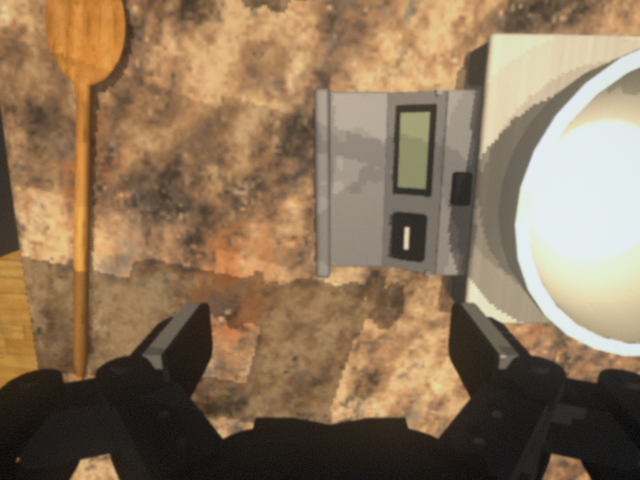

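View pics/c17.png

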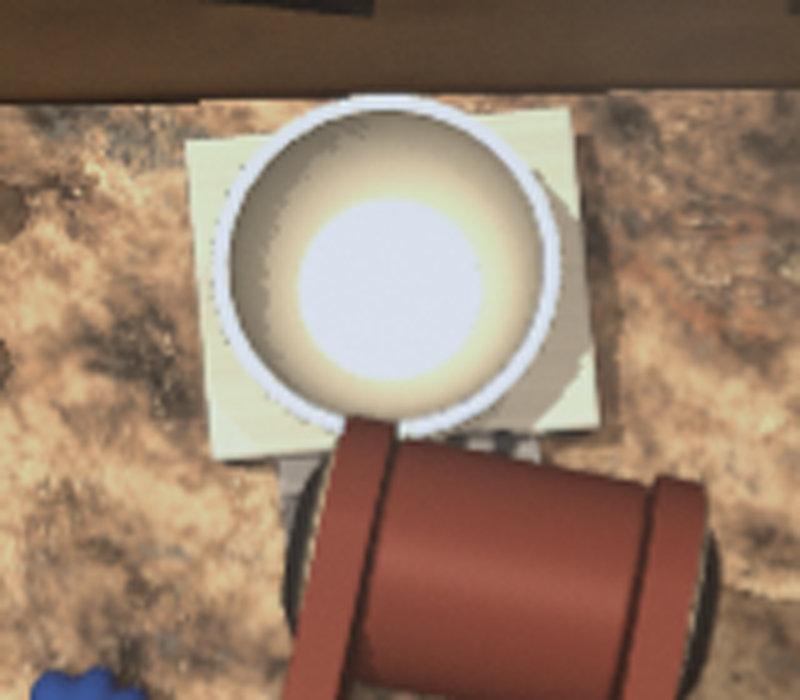

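```bash
python3 - <<'E'
from h import *
np.set_printoptions(precision=4,suppress=True)
w=get_image("wrist"); t=get_image("top")
print("bowl",bp(t,[[387.5/5+220,266/5+120]],.120))
print("plat from top, same method", .6358,.0113)
for z in (.02,.025,.03,.035,.04): print(z,bp(w,[[406,236]],z)[0], bp(t,[[318,223.8]],z)[0])
# lip centre and slope lines at key row
print("lip top",bp(w,[[323,180]],.04), "lip inner base", bp(w,[[331,236]],.013),"slope foot",bp(w,[[389,236]],.013))
for z in (.03,.035,.04,.045): print("slope top",z,bp(w,[[437,236]],z), "button", bp(w,[[461,188]],z+.006))
E
```

```text
bowl [[0.631  0.0116 0.12  ]]
plat from top, same method 0.6358 0.0113
0.02 [ 0.5277 -0.0304  0.02  ] [ 0.5262 -0.0322  0.02  ]
0.025 [ 0.5267 -0.0292  0.025 ] [ 0.5258 -0.0321  0.025 ]
0.03 [ 0.5256 -0.028   0.03  ] [ 0.5254 -0.032   0.03  ]
0.035 [ 0.5245 -0.0268  0.035 ] [ 0.5249 -0.0319  0.035 ]
0.04 [ 0.5235 -0.0255  0.04  ] [ 0.5245 -0.0319  0.04  ]
lip top [[0.4652 0.0084 0.04  ]] lip inner base [[ 0.4734 -0.0357  0.013 ]] slope foot [[ 0.5166 -0.0329  0.013 ]]
slope top 0.03 [[ 0.5474 -0.0266  0.03  ]] button [[0.5572 0.0087 0.036 ]]
slope top 0.035 [[ 0.5459 -0.0254  0.035 ]] button [[0.5555 0.0093 0.041 ]]
slope top 0.04 [[ 0.5445 -0.0242  0.04  ]] button [[0.5539 0.0098 0.046 ]]
slope top 0.045 [[ 0.543 -0.023  0.045]] button [[0.5522 0.0104 0.051 ]]
```

Request:
{"op": "move_arm", "data": {"increments": [[-0.5,0.2,4,0,8.5],[-0.5,0.2,8.5,0,8.5],[-0.5,0.2,12,0,8.5],[-0.5,0.2,13.2,0,8.5],[-0.5,0.2,13.2,0,8.5]]}}

```text
t: 19.1
tool_pos: [0.4723, -0.0327, 0.0431]
tool_rot: [-2.148, -2.291, 0.001]
contact_force: [0.8, -0.3, 0.1]
opening: 0.085
```

```bash
python3 - <<'E'
from h import *
to(.473,-.033,.032,3.7); print(sensors.get_obs()['contact_force'])
d=get_image("wrist"); cv2.imwrite("pics/w18.png",d["image"][:,:,::-1])
d=get_image("scene"); crop(d,270,180,140,100,5.5,"s18.png")
E
```

```text
shift [-0.03  0.07  1.11] twist 0.0 pos [ 0.4723 -0.0327  0.0431] t 19.1
[ 0.8038899  -0.29517667  0.0565457 ]
```

View pics/w18.png

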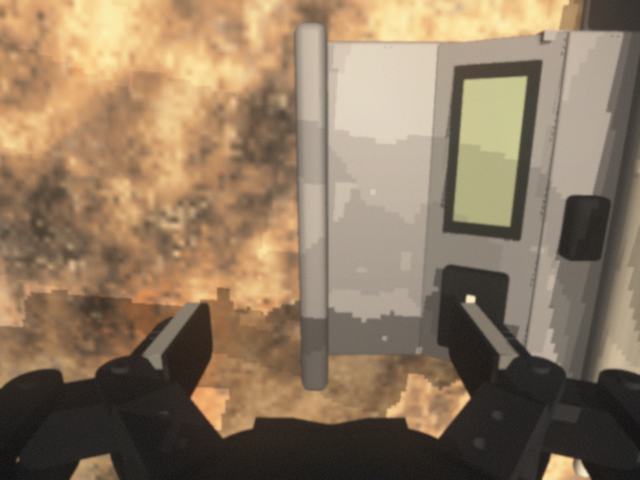

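View pics/s18.png

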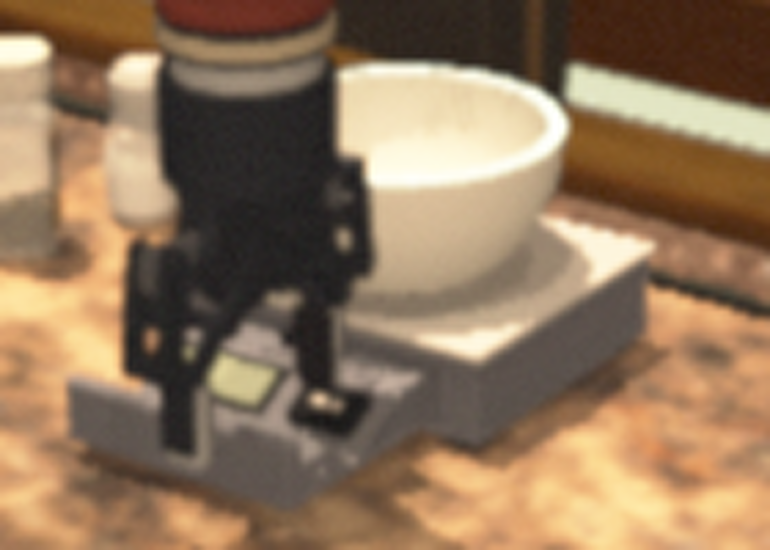

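Request:
{"op": "move_arm", "data": {"increments": [[0,0,0.3,0,8.5],[0,0,0.6,0,8.5],[0,0,0.8,0,8.5],[0,0,0.8,0,8.5]]}}

```text
t: 19.7
tool_pos: [0.472, -0.0328, 0.0351]
tool_rot: [-2.148, -2.292, 0.0]
contact_force: [1.2, 0.4, -0.3]
opening: 0.0846
```

Request:
{"op": "move_arm", "data": {"increments": [[0,0,0.15,0,8.5],[0,0,0.3,0,8.5],[0,0,0.3,0,8.5]]}}

```text
t: 20.08
tool_pos: [0.4721, -0.0328, 0.0321]
tool_rot: [-2.148, -2.292, 0.0]
contact_force: [-0.1, 0.3, -0.2]
opening: 0.0853
```

Request:
{"op": "move_arm", "data": {"increments": [[0,0.0,0.15,0,8.5],[0,0.0,0.3,0,8.5],[0,0,0.3,0,8.5]]}}

```text
t: 20.45
tool_pos: [0.4726, -0.033, 0.0297]
tool_rot: [2.148, 2.291, 0.001]
contact_force: [-1.1, 0.5, 2.8]
opening: 0.085
```

```bash
python3 - <<'E'
from h import *
d=get_image("wrist"); crop(d,380,220,220,180,3.6,"w19.png")
d=get_image("scene"); crop(d,270,180,140,100,5.5,"s19.png")
E
```

```text
(no output)
```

View pics/w19.png

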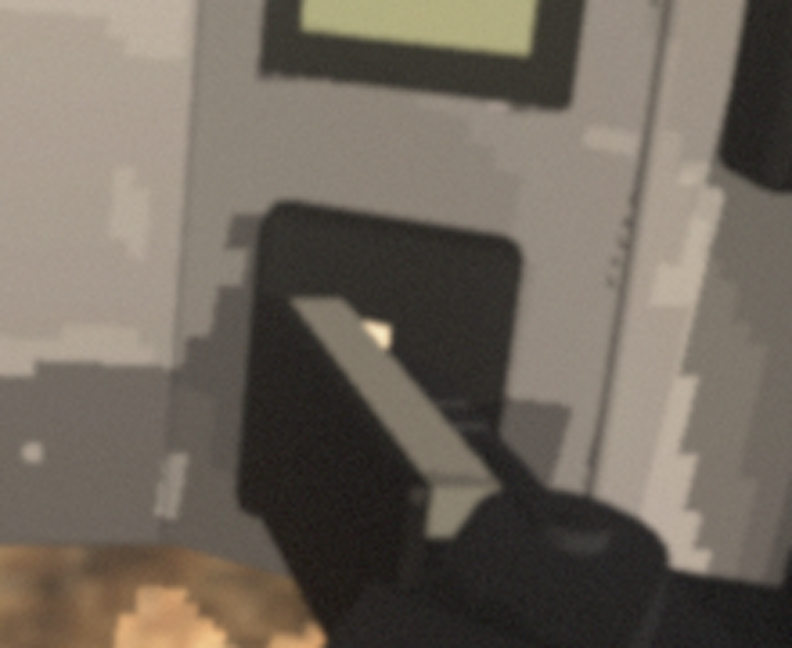

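View pics/s19.png

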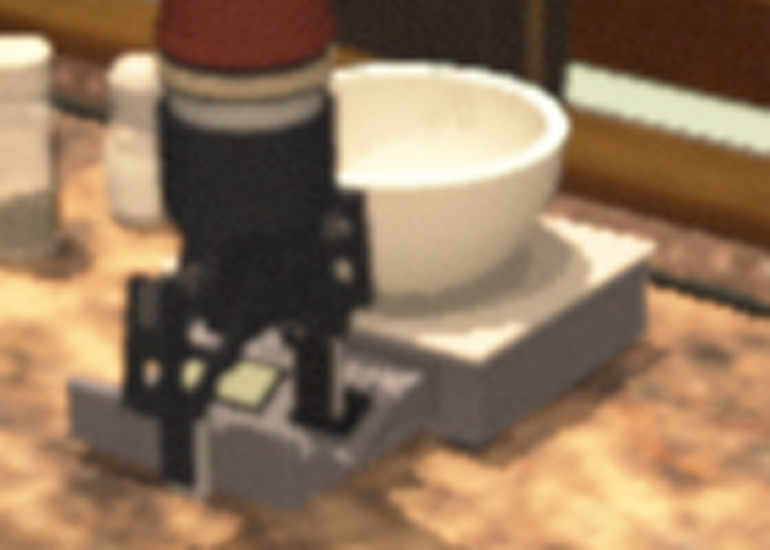

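Request:
{"op": "move_arm", "data": {"increments": [[0,0.06,0.12,0,8.5],[0,0.12,0.24,0,8.5],[0,0.15,0.35,0,8.5]]}}

```text
t: 20.92
tool_pos: [0.4744, -0.0328, 0.0263]
tool_rot: [2.148, 2.291, 0.001]
contact_force: [-0.4, 0.9, 5.9]
opening: 0.085
```

Request:
{"op": "move_arm", "data": {"increments": [[0,0.03,0.08,0,8.5],[0,0.06,0.15,0,8.5]]}}

```text
t: 21.18
tool_pos: [0.4756, -0.0329, 0.0257]
tool_rot: [2.147, 2.291, 0.002]
contact_force: [-4.7, 0.6, 13.0]
opening: 0.0848
```

Request:
{"op": "move_arm", "data": {"increments": [[0,0,0,0,8.5],[0,-0.1,-0.3,0,8.5],[0,-0.3,-1,0,8.5],[0,-0.5,-3,0,8.5],[0,-0.5,-7,0,8.5]]}}

```text
t: 21.8
tool_pos: [0.4666, -0.0326, 0.0922]
tool_rot: [-2.145, -2.287, 0.006]
contact_force: [0.1, 0.3, 0.8]
opening: 0.0855
```

Request:
{"op": "move_arm", "data": {"increments": [[0,0,-2,0,8.5],[0,0,-5,0,8.5]]}}

```text
t: 22.05
tool_pos: [0.4679, -0.0328, 0.1437]
tool_rot: [-2.147, -2.29, 0.003]
contact_force: [0.9, -0.8, 1.1]
opening: 0.0851
```

```bash
python3 - <<'E'
from h import *
d=get_image("wrist"); cv2.imwrite("pics/w20.png",d["image"][:,:,::-1])
d=get_image("scene"); crop(d,150,160,250,130,3.2,"s20.png")
d=get_image("top"); crop(d,120,120,240,180,3.3,"c20.png")
to(.423,.281,.15,18)
E
```

```text
shift [31.66 -2.65 -0.5 ] twist -14.3 pos [ 0.4699 -0.0332  0.1454] t 22.2
```

View pics/w20.png

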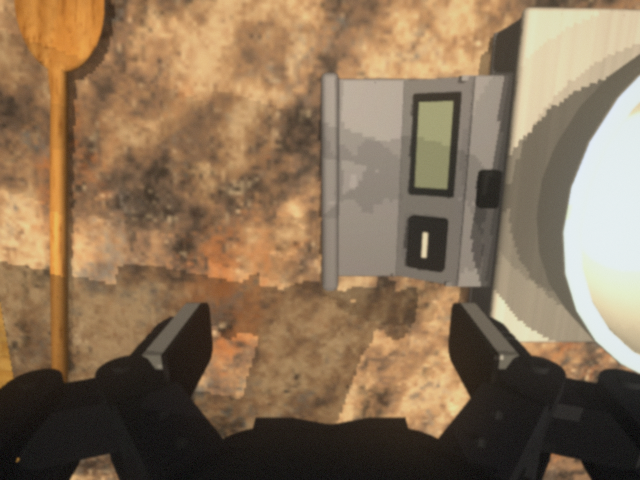

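View pics/s20.png

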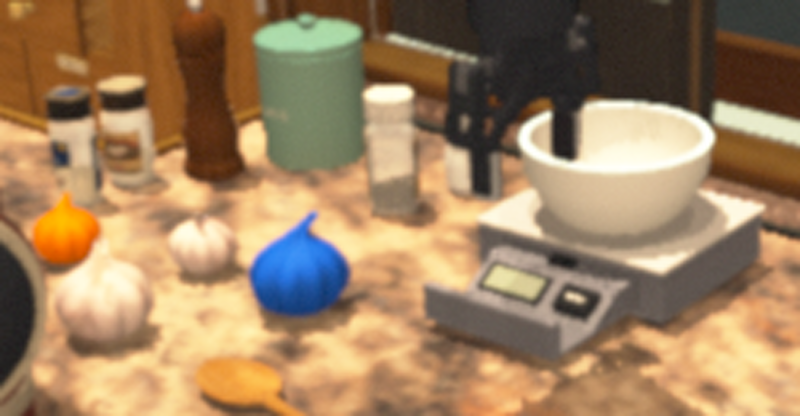

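View pics/c20.png

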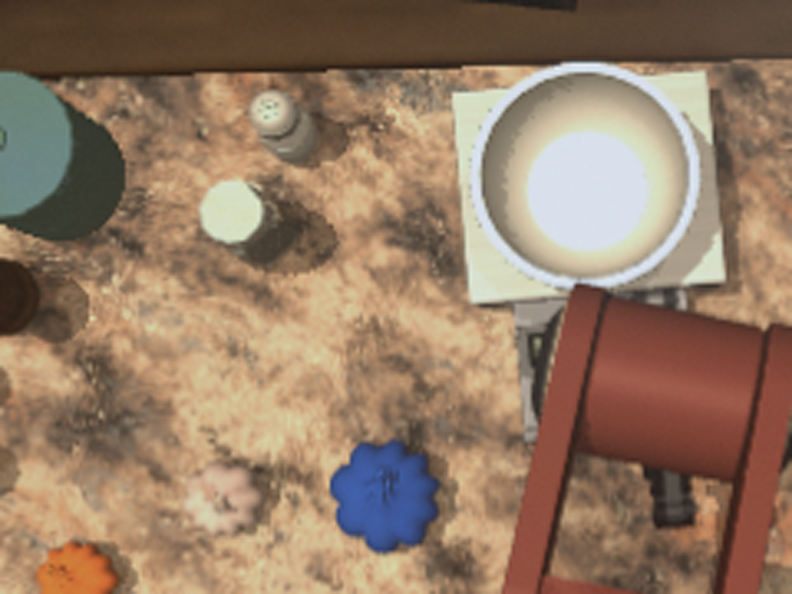

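Request:
{"op": "move_arm", "data": {"increments": [[4,-0.4,0,0,8.5],[10,-0.9,0,0,8.5],[16,-1.4,0,0,8.5],[22,-1.9,0,0,8.5],[27.5,-2.4,0,0,8.5]]}}

```text
t: 22.82
tool_pos: [0.4258, 0.2413, 0.1421]
tool_rot: [-2.147, -2.291, 0.005]
contact_force: [1.2, 0.2, -0.4]
opening: 0.0849
```

Request:
{"op": "move_arm", "data": {"increments": [[3,-0.2,0,0,8.0],[4,-0.3,0,0,8.0],[4,-0.3,0,0,8.0]]}}

```text
t: 23.2
tool_pos: [0.4214, 0.2791, 0.1429]
tool_rot: [-2.148, -2.292, 0.004]
contact_force: [0.4, -0.0, 0.2]
opening: 0.0802
```

```bash
python3 - <<'E'
from h import *
d=get_image("wrist"); cv2.imwrite("pics/w21.png",d["image"][:,:,::-1])
to(.423,.281,.033)
print(pj(d,[[.4211,.2809,.029],[.4211+.028,.2809,.029],[.4211-.028,.2809,.029],[.4211,.3089,.029],[.4211,.2529,.029]]))
E
```

```text
shift [ 0.24  0.16 11.02] twist 0 pos [0.4217 0.2786 0.1432] t 23.25
[[328.69379026 240.40290775]
 [373.73489203 243.29639314]
 [283.5129671  237.5014058 ]
 [331.70294572 195.51966558]
 [325.85924521 282.69447823]]
```

View pics/w21.png

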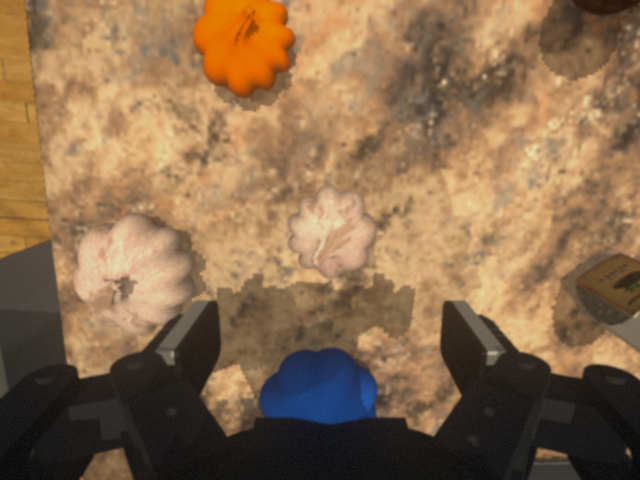

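Request:
{"op": "move_arm", "data": {"increments": [[0.7,0.2,4,0,8.0],[0.7,0.2,8.5,0,8.0],[0.7,0.2,10.8,0,8.0],[0.7,0.2,11.1,0,7.2],[0.7,0.2,11.1,0,6.6]], "newtons": 20}}

```text
t: 23.88
tool_pos: [0.4244, 0.2862, 0.034]
tool_rot: [2.15, 2.29, 0.001]
contact_force: [-0.0, -0.5, 0.6]
opening: 0.0662
```

```bash
python3 - <<'E'
from h import *
d=get_image("wrist"); cv2.imwrite("pics/w22.png",d["image"][:,:,::-1])
o=sensors.get_obs(); print(o['tool_pos'],o['contact_force'],o['opening'])
E
```

```text
[0.42481423 0.28660169 0.03469589] [-0.08058096 -0.24437302  0.06748488] 0.06590001841287729
```

View pics/w22.png

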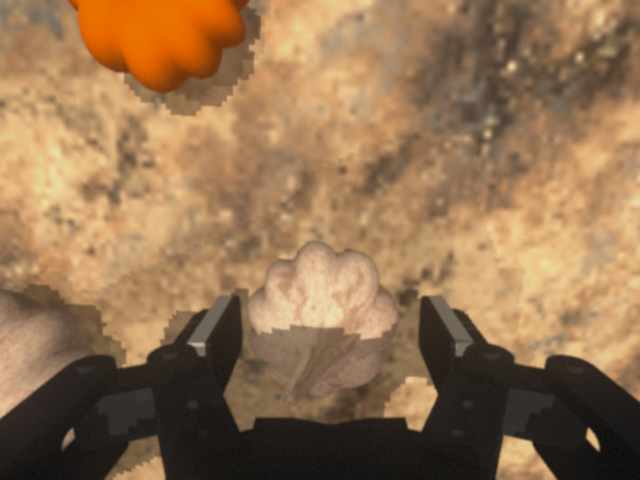

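```bash
python3 - <<'E'
from h import *
d=get_image("wrist")
o=sensors.get_obs(); p=o['tool_pos']; print(p)
print(pj(d,[[p[0],p[1],.029],[p[0],p[1]+.028,.029],[p[0],p[1]-.028,.029],[p[0]-.0285,p[1],.029]]))
E
```

```text
[0.42494405 0.28683817 0.03493291]
[[327.4412168  322.96774807]
 [332.53402539 248.45390085]
 [322.86069423 389.92094704]
 [248.28375428 318.3059861 ]]
```

Request:
{"op": "move_arm", "data": {"increments": [[0,-0.1,0.3,0,6.2],[0,-0.1,0.3,0,5.8],[0,-0.1,0.3,0,5.4],[0,-0.1,0.3,0,5.2],[0,-0.1,0.3,0,5.2]]}}

```text
t: 24.6
tool_pos: [0.4229, 0.2868, 0.0311]
tool_rot: [2.148, 2.292, 0.001]
contact_force: [-1.1, -1.2, 5.0]
opening: 0.0538
```

Request:
{"op": "move_arm", "data": {"increments": [[0,0,-0.5,0,5.2],[0,0,-2,0,5.2],[0,0,-5,0,5.2],[0,0,-9,0,5.2],[0,0,-13,0,5.2]]}}

```text
t: 25.22
tool_pos: [0.4225, 0.2866, 0.1623]
tool_rot: [2.148, 2.292, 0.001]
contact_force: [0.0, -0.0, -0.3]
opening: 0.054
```

```bash
python3 - <<'E'
from h import *
to(.636,.0145,.165)
d=get_image("wrist"); cv2.imwrite("pics/w23.png",d["image"][:,:,::-1])
d=get_image("scene"); crop(d,150,130,250,170,3.2,"s23.png")
o=sensors.get_obs(); print(o['tool_pos'],o['contact_force'],o['opening'])
E
```

```text
shift [-28.53  19.55  -0.27] twist 0 pos [0.4225 0.2866 0.1623] t 25.225
[0.42577765 0.28819811 0.16715102] [0.55048436 0.29263042 0.74120187] 0.05378845844591863
```

View pics/w23.png

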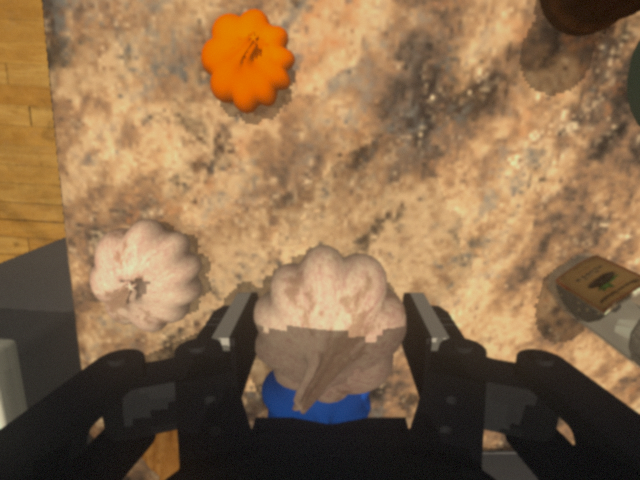

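View pics/s23.png

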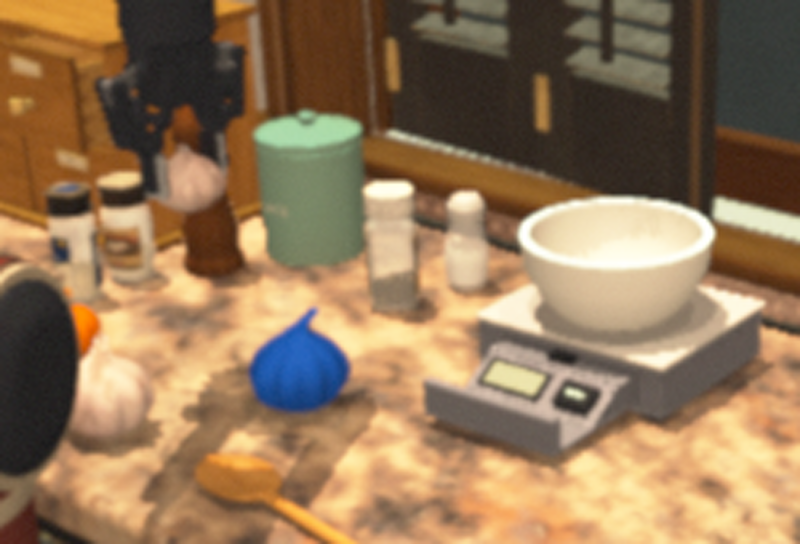

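Request:
{"op": "move_arm", "data": {"increments": [[-2,1.3,-0.5,0,5.2],[-6,4,-1,0,5.2],[-11,7.2,-1,0,5.2],[-16,10.5,-1,0,5.2],[-21,13.8,-1,0,5.2]]}}

```text
t: 25.95
tool_pos: [0.5745, 0.0843, 0.1702]
tool_rot: [-2.149, -2.292, -0.0]
contact_force: [1.0, 0.9, -0.5]
opening: 0.0539
```

Request:
{"op": "move_arm", "data": {"increments": [[-4,2.6,0,0,5.2],[-6.5,4.3,0,0,5.2],[-7.5,5,0,0,5.2],[-7.5,5,0,0,5.2]]}}

```text
t: 26.45
tool_pos: [0.6283, 0.0143, 0.1699]
tool_rot: [-2.149, -2.291, 0.001]
contact_force: [-0.3, 0.2, -1.2]
opening: 0.0539
```

```bash
python3 - <<'E'
from h import *
to(.633,.0137,.13)
d=get_image("wrist")
im=d["image"][:,:,::-1].copy()
a=np.linspace(0,2*np.pi,120)
for q in pj(d,np.c_[.633+.078*np.cos(a),.0137+.078*np.sin(a),np.full(120,.120)]):
    if np.abs(q).max()<2000: cv2.circle(im,tuple(int(v) for v in q),1,(0,0,255),-1)
cv2.imwrite("pics/w24.png",im)
E
```

```text
shift [-0.1   0.47  3.99] twist 0 pos [0.6283 0.0143 0.1699] t 26.45
```

View pics/w24.png

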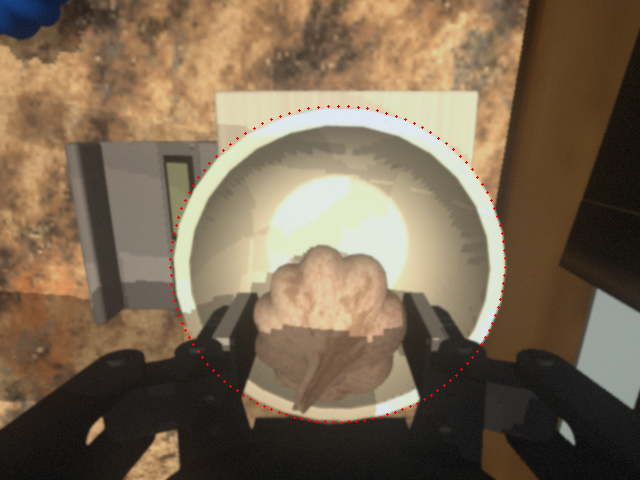

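Request:
{"op": "move_arm", "data": {"increments": [[0,0.3,1.5,0,5.2],[0,0.45,3,0,5.2],[0,0.45,4.5,0,5.2],[0,0.45,5.5,0,5.2],[0,0.45,5.5,0,5.2]]}}

```text
t: 27.12
tool_pos: [0.6322, 0.0147, 0.1136]
tool_rot: [-2.147, -2.29, 0.003]
contact_force: [0.1, -0.3, -0.5]
opening: 0.0541
```

```bash
python3 - <<'E'
from h import *
to(.6335,.0135,.0915)
d=get_image("wrist")
cv2.imwrite("pics/w25.png",d["image"][:,:,::-1])
d=get_image("scene"); crop(d,280,130,160,130,5,"s25.png")
E
```

```text
shift [-0.13  0.13  2.21] twist 0 pos [0.6322 0.0147 0.1136] t 27.125
```

View pics/w25.png

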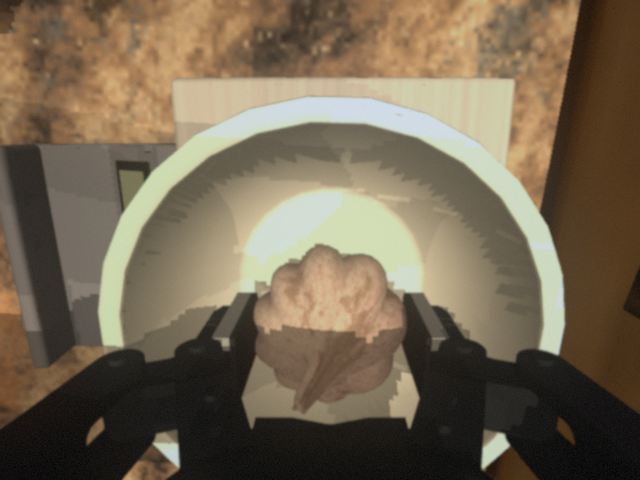

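View pics/s25.png

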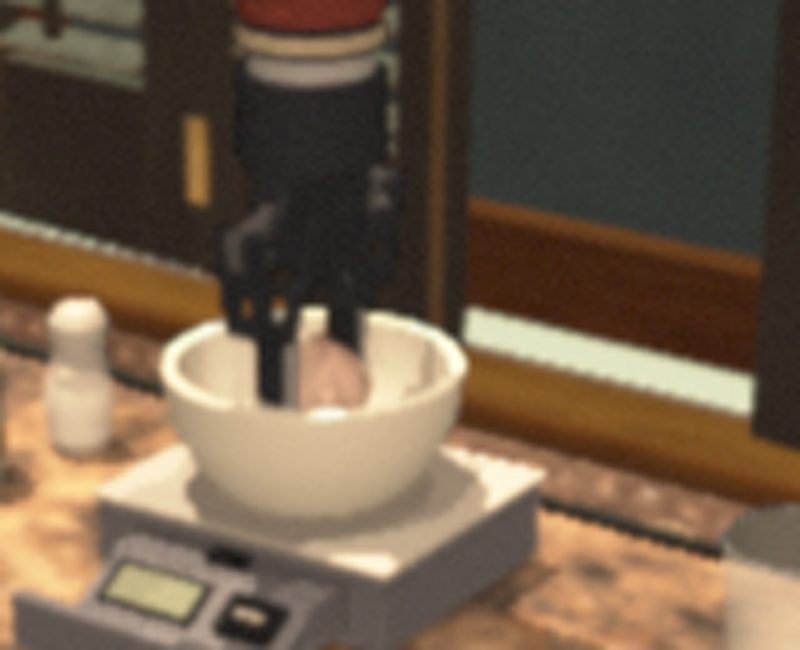

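Request:
{"op": "move_arm", "data": {"increments": [[-0.1,0.1,0.4,0,5.2],[-0.1,0.1,0.8,0,5.2],[-0.1,0.1,1.2,0,5.2],[-0.1,0.1,1.4,0,5.2]]}}

```text
t: 27.72
tool_pos: [0.6339, 0.0137, 0.1008]
tool_rot: [-2.148, -2.291, 0.001]
contact_force: [-1.1, 0.3, -1.2]
opening: 0.0542
```

Request:
{"op": "move_arm", "data": {"increments": [[0,0,0.2,0,5.2],[0,0,0.4,0,5.2]]}}

```text
t: 27.98
tool_pos: [0.6342, 0.0137, 0.0973]
tool_rot: [2.149, 2.292, 0.0]
contact_force: [-1.0, -0.9, -0.3]
opening: 0.0539
```

```bash
python3 - <<'E'
from h import *
to(.6335,.0135,.0915)
d=get_image("wrist")
cv2.imwrite("pics/w26.png",d["image"][:,:,::-1])
E
```

```text
shift [-0.01 -0.07  0.58] twist 0 pos [0.6342 0.0137 0.0973] t 27.975
```

View pics/w26.png

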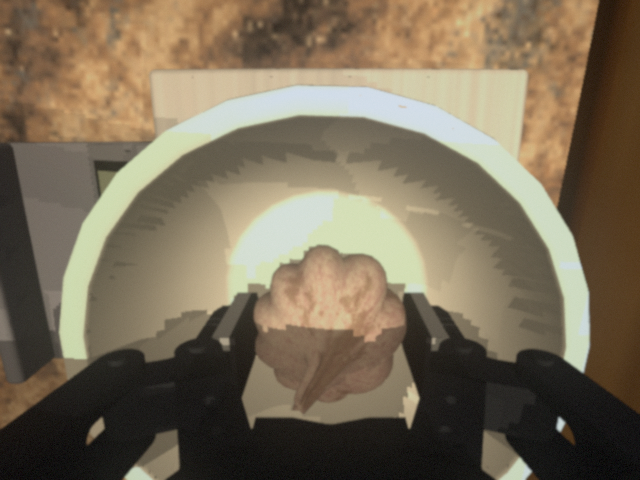

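Request:
{"op": "move_arm", "data": {"increments": [[0,0,0.15,0,5.2],[0,0,0.3,0,5.2],[0,0,0.4,0,5.2]]}}

```text
t: 28.4
tool_pos: [0.6341, 0.0137, 0.0932]
tool_rot: [-2.149, -2.292, 0.0]
contact_force: [0.1, 0.3, -1.2]
opening: 0.0538
```

Request:
{"op": "move_arm", "data": {"increments": [[0,0,0.1,0,5.2],[0,0,0.2,0,5.2]]}}

```text
t: 28.65
tool_pos: [0.6342, 0.0137, 0.0913]
tool_rot: [2.149, 2.292, -0.0]
contact_force: [0.5, 0.1, -0.6]
opening: 0.0541
```

Request:
{"op": "move_arm", "data": {"increments": [[0,0,0.1,0,5.2],[0,0,0.1,0,5.2]]}}

```text
t: 28.9
tool_pos: [0.6343, 0.0137, 0.0911]
tool_rot: [2.149, 2.292, 0.0]
contact_force: [-3.1, -0.3, 4.9]
opening: 0.0541
```

Request:
{"op": "move_arm", "data": {"increments": [[0,0,0.1,0,5.2],[0,0,0.1,0,5.2]]}}

```text
t: 29.15
tool_pos: [0.6344, 0.0136, 0.091]
tool_rot: [2.149, 2.292, -0.0]
contact_force: [-4.4, 1.5, 9.7]
opening: 0.0538
```

Request:
{"op": "move_arm", "data": {"increments": [[0,0,-0.2,0,5.2],[0,0,-0.2,0,5.6],[0,0,-0.2,0,6.0],[0,0,-0.2,0,6.4],[0,0,-0.2,0,6.5]]}}

```text
t: 29.78
tool_pos: [0.6341, 0.0136, 0.0911]
tool_rot: [-2.149, -2.292, 0.0]
contact_force: [-1.4, -0.2, 1.0]
opening: 0.0649
```

```bash
python3 - <<'E'
from h import *
print(sensors.get_obs()['contact_force'])
d=get_image("wrist")
cv2.imwrite("pics/w27.png",d["image"][:,:,::-1])
E
```

```text
[-1.3925841  -0.2173124   0.96253815]
```

View pics/w27.png

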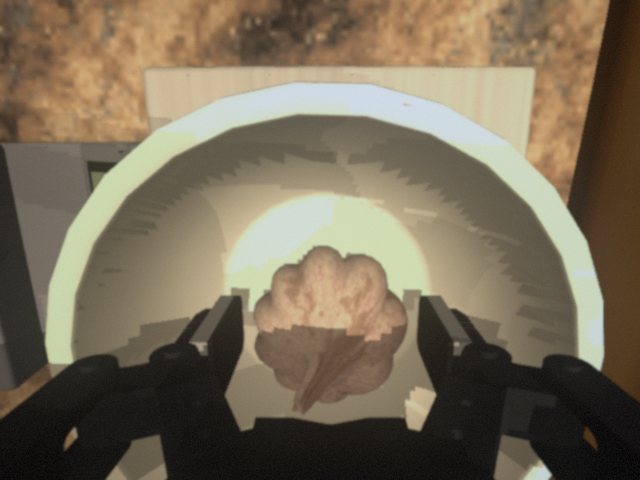

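Request:
{"op": "move_arm", "data": {"increments": [[0,0,-0.5,0,6.5],[0,0,-1.5,0,6.5],[0,0,-4,0,6.5],[0,0,-8,0,6.5],[0,0,-12,0,6.5]]}}

```text
t: 30.45
tool_pos: [0.6341, 0.0137, 0.2133]
tool_rot: [2.148, 2.291, 0.001]
contact_force: [1.5, 0.0, -0.6]
opening: 0.0649
```

Request:
{"op": "move_arm", "data": {"increments": [[0,-4,-2,0,6.5],[0,-9,-4,0,6.5],[0,-14,-4,0,6.5],[0,-18,-4,0,6.5],[0,-18,-4,0,6.5]]}}

```text
t: 31.08
tool_pos: [0.453, 0.0021, 0.2522]
tool_rot: [2.148, 2.29, 0.002]
contact_force: [1.5, 0.9, 0.7]
opening: 0.0651
```

```bash
python3 - <<'E'
from h import *
o=sensors.get_obs(); print(o['t'],o['contact_force'],o['tool_pos'])
d=get_image("scene"); crop(d,280,170,180,130,4.4,"s28.png"); cv2.imwrite("pics/s28f.png",d["image"][:,:,::-1])
d=get_image("top"); crop(d,210,120,160,140,5,"c28.png"); cv2.imwrite("pics/t28.png",d["image"][:,:,::-1])
E
```

```text
31.075 [1.50331467 0.93070435 0.74557904] [0.45296328 0.00210909 0.25216312]
```

View pics/s28.png

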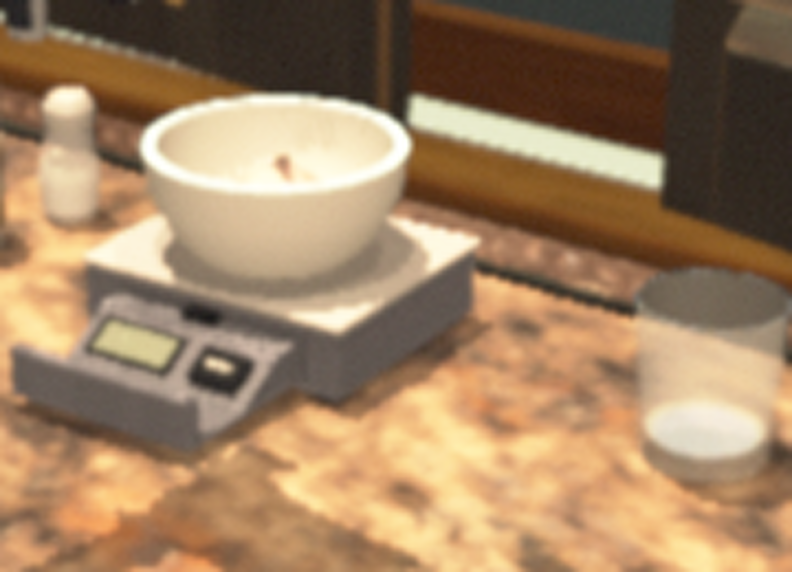

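View pics/c28.png

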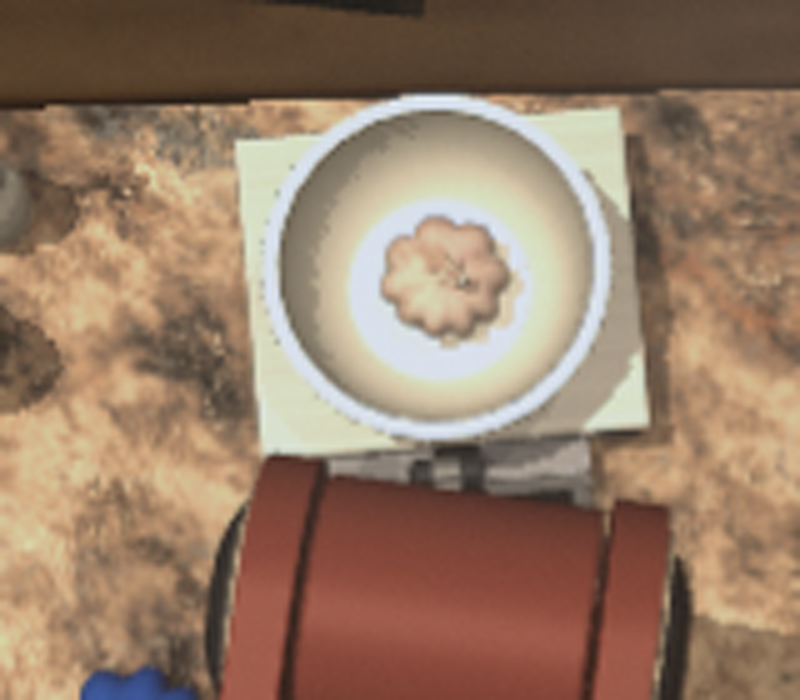

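View pics/t28.png

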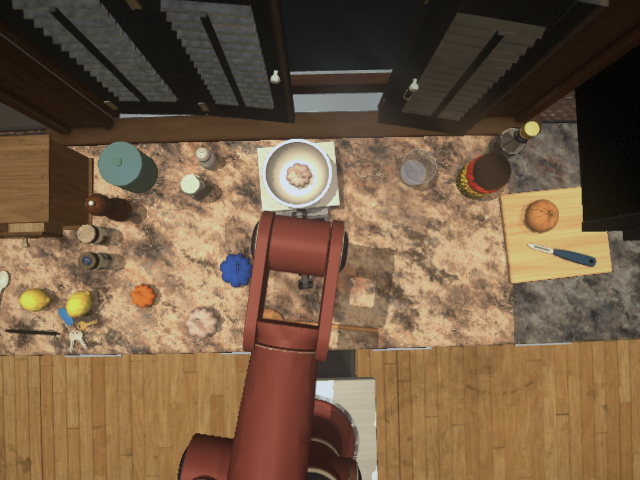

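```bash
python3 - <<'E'
from h import *
d=get_image("wrist"); crop(d,300,40,340,255,2.3,"w29.png")
E
```

```text
(no output)
```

View pics/w29.png

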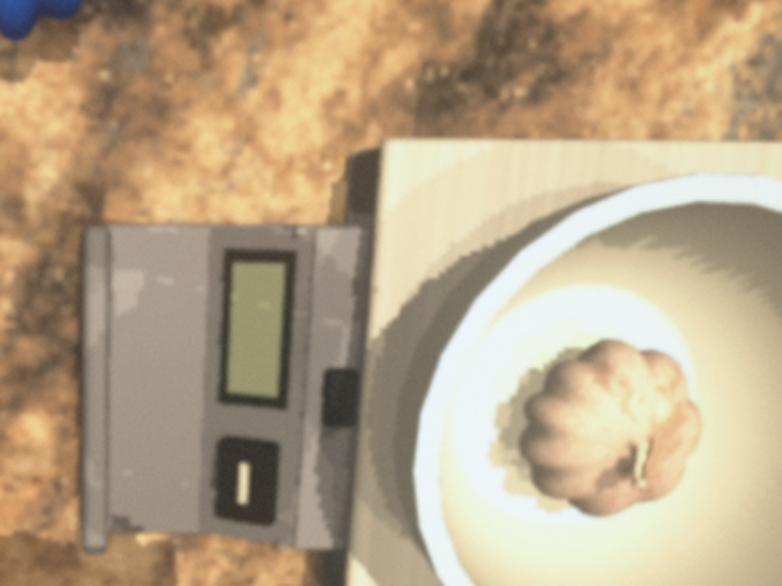

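The panel is out with the lock button standing up and the tare key released. The bowl is upright with the garlic resting in it, and the arm is clear.

```bash
python3 - <<'E'
from h import *
print(order.finish_job())
E
```

```text
the job is handed in; nothing more can be done
None
```

The weighing job is done and handed in at about 31 s of the 72 s allowed; no verdict was reported.

- **Panel:** I pulled it out by the lip until the lock button popped up, about 52 mm of pull. I stopped there without touching the end stop. The last close-up shows it still out with the button up. I judged the lock from pictures only and did not test it by pushing the panel back.
- **Scale:** The platform corners stayed at the same pixels in the top camera throughout, so it did not visibly move. The bowl pressed sideways on it with about 8–10 N for a moment while being set down.
- **Bowl:** It tilted 6–7° in the grip, so the first set-down was off. I lifted it and eased it down level. It stands upright on the platform, about 5 mm in front of the centre.
- **Tare:** I pressed the key with one fingertip until the force jumped from 6 to 13 N, which I took as fully down, with the bowl free and empty. The key then came up again.
- **Garlic:** I took the smaller white head (top camera pixel 189, 271). It is standing free on the bowl floor. It met the floor at the expected height, with about 10 N of press before I eased off and opened the fingers.
- **Other things:** None of the other items has moved in the last top picture, except the wooden spoon, which the arm partly hides there.

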